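# Ready the cheese firmness tester

## Robot

A 6-joint arm with a two-finger parallel gripper is mounted at the origin on the work surface. World frame = base frame: x ahead of the robot, y to its left, z up, the work surface at z = 0. Lengths are in m, angles in degrees, forces in N, time in s.
With the tool pointing down it reaches from about 0.4 to 0.825 m from the base axis. Payload 7 kg.
Tool frame: the origin (TCP) lies midway between the tips of the shut fingers; the grasp point (between the pads) lies 19 mm behind it; z points along the fingers, y is the line along which they close (so a half turn about z gives the same grasp; the last joint's range is limited). The gripper opens to 88 mm and grips with 3 to 60 N. Pads are 19 mm wide; open, the fingers measure 130 mm over their backs; the gripper's body (78 mm by 193 mm) begins 47 mm behind the grasp point.
Start: joints at [79.876, 20.546, 0.682, 0, -70.136, -16.507], TCP at [0.303, 0.603, 0.227] pointing down, gripper open.
Joint ranges: [-176.03, 176.03], [-82.01, 121.73], [-58.28, 71.71], [-173.87, 95.51], [-174.79, -0.11], [-173.66, 173.66]. Speed limits (degrees/s): [136.94, 136.94, 172.46, 180, 180, 180].

## Interface

Orientations are given as [roll, pitch, yaw] about the fixed x, y, z axes, in that order (R = Rz(yaw) Ry(pitch) Rx(roll)).
In Python, from plant import get_state, optics, order gives the robot as it stands. The module is installed in compiled form; this text tells all that it offers.
- The arm moves only by the tool send_rows, never from a script. Its argument "moves" is a list of rows, each an object with "slide": the shift along the tool's x, y, z as a fraction of full scale, a list of three; "turn": the turn about the tool's z as a fraction of full scale; "gripper": the opening, from 0 (shut) to 1 (fully open). A call has exactly 5 rows; each row is the pose to reach, as a shift and turn from the pose commanded when the call began, along the tool's axes at that moment; what a row does not reach only later rows make up. Full scale, the value 1, is 150 mm for a shift and 90 degrees for a turn. A row lasts 1/12 s, in which the tool goes at most 41.7 mm and 7.16 degrees, less where a joint would pass 70% of its speed; a pose out of reach is approached as far as the arm can. A call with a number of a shift or a turn outside -1 to 1 is refused whole. A call with a gripper value outside its range is refused whole. The fingers move at their own pace and stop on an object; "newtons" is the grip in N (left out, the last holds). Time passes only in rows, so rows that repeat a pose let the fingers close, or fill a call up. It gives the time, the measured TCP pose, the force, the opening and the grip force at its end, in the units of the state.
- get_state(): the state, without advancing time (a new reading comes with each control period).
- optics.capture(name): name is "scene" or "top" or "wrist"; returns a dict with "img" (420x560x3 uint8, red, green, blue), "intrinsics" (3x3 intrinsics, pixels), "origin" and "attitude" of the camera in the world. Camera axes: x right, y down, z forward; pixel columns grow to the right and rows downward; lengths in m; the calibration is good to about 2 mm. A picture is of the moment at which its call begins. There is no depth.
- order.close_job(): hands the job in; it is judged then, once.
Trained networks look in the newest picture that a camera, given by its name, has taken for a name from the list of things; names that differ only in an ending like _2 or _b are one class to them, and where a whole thing is asked for, a point or a joint stands for the part that bears it (a point fixed in the world has none). Each returns a list of dicts, best first, with "p" (0 to 1); they miss things now and then, are a little off and sometimes report something else, mostly with a low value. They report only what shows in the picture. A call takes as long as a camera call.
- optics.look_for(camera, name): "location" ([x, y, z] in m, in world coordinates, good to about 4 mm: the middle of the surface that is visible of it).
The state is a dict: "time_s": time; "joints": joint angles; "qd": joint speeds; "joint_torque": joint torques, N m; "tcp_pos": TCP position; "eef_rot": TCP orientation; "contact_force": force on the tool from outside, world axes, zero at the start; "moment": the same for the moment, N m; "gripper_width": finger opening in m; "gripper_force": force on a finger pad.
Only numpy, scipy, OpenCV 4.12 (cv2) and the standard library are available. Lean on these libraries where they do the work, as an engineer would, in place of code of your own. Each camera call takes 0.05 s, during which the arm holds its last target. There are 200 camera calls.

## Task

Get the firmness tester ready for the cheese with the red dot: lift its mould out of its cradle, set it upright on the blue square of the tester's bed and let go, then slide it along the bed, without lifting it or bumping it into the needle, until the needle point is over the red dot, and let go. After that, hang the weight with the yellow handle by its handle on the tester's yellow hook. Leave the other things on the table where they stand.

Things in the scene. Friction and masses are not known exactly. Their poses are not given: they have to be found in the camera images.
- tester: Fixed bench tester (place, yaw vary). Origin on the table straight under the needle tip; front is its -x, z up. Grey bed x -200 to 140, y +-90 mm, top 12 mm above the table. White column 45 x 60 mm at x 112, up to z 262. White head y +-20, x -20 to 130, z 112 to 162: under it there is room for a gripper only at a handle pointing to the front.
- needle: The fixed dark needle, 8 mm thick, 24 mm long, below a steel chuck 18 mm across (z 96 to 112) under the head. Origin and axes as the tester. Beside it on the bed stand two dark guard strips, tester x -40 to 50, inner faces at y +-68, 8 mm thick, tops at z 42: a mould comes in from the front.
- needle_tip (a point): Point of the fixed upright needle, 74 mm above the table, 62 mm above the bed (about 6 mm above a mould standing on the bed). Axes as the tester.
- load_square (a point): Centre of the blue square (80 x 80 mm) painted on the bed top, 115 mm in front (tester -x) of the needle; on the bed's surface. Axes as the tester.
- hook_seat (a point): Top of the yellow hook's level round prong (8 mm thick) where a handle should rest: tester x 5, y -150, z 164 mm. The prong points to the front; it leaves a steel arm (20 x 20 mm, x 80 to 100, y -162 to the column, z 150 to 170) at x 80; from x -20 its end bends up to z 178 at x -31. A handle passes over the end towards +x, then goes down. Free above. Axes as the tester.
- cradle_a: Fixed grey cradle of the red-dot mould: base 150 x 90 x 4 mm (x -108 to 42), origin under the mould's centre; two upright cheeks, x -106 to -50, y +-12 to +-20, up to z 52, stand close beside the mould's handle (6 mm off each side) so the handle cannot be gripped there. Stands left or right of the tester.
- cradle_b: The like fixed cradle that holds the blue-dot mould, on the other side.
- mould_red: White cheese mould with cream cheese flush in its top, about 350 g. Origin at the centre of its underside, z up. Round body 62 mm across and 55 mm high, on a foot flange 76 mm across, 6 mm thick. Red bar handle pointing to its -x: from x -31 to -95, 12 mm thick (y), z 23 to 45. In the cradle its underside is 4 mm above the table.
- mould_red_dot (a point): Centre of the red dot, 12 mm across, on top of the mould at its x +16, y 0, z 56 mm (away from the handle). Axes as the mould.
- mould_blue: The same mould with a blue dot and blue handle, in the other cradle: a bystander.
- weight_yellow: Steel weight, about 450 g: cylinder 44 mm across, 40 mm high; origin at the centre of its underside. Rigid yellow arch handle of 6 mm round bar in its y-z plane: two upright legs at y +-18 (42 mm over the outsides, 30 mm inside) and a level bar along y, top 95 mm high. Can be gripped across the legs from above (fingers along y), leaving the opening free for the hook.
- weight_yellow_bail (a point): Underside of the middle of the yellow bar, 89 mm above the weight's underside. Axes as the weight.
- weight_black: The same weight with a black handle: a bystander.
- jar: Amber jar 48 mm across, 75 mm high, by the tester's left side; origin at centre of underside. A bystander.
- bottle: White bottle, 64 mm across, 190 mm high, blue cap; origin at centre of underside. A bystander.
- open_mould: Empty open white mould, 120 mm across, 85 mm high; origin at centre of underside. A bystander.
- cup: Blue cup 60 mm across the rim, 55 mm high, at the left; origin at centre of underside. A bystander.
- brush: Blue-handled brush lying flat on the table at the right edge, along its x, about 200 mm long. A bystander.

How it is judged:
By the outcome, as a careful person would: the job done as asked, in the order asked, and still so for the second after the job is handed in, with the robot touching nothing.
It also fails if it takes over 67 s, if anything falls off the work surface, if the arm or the gripper's body presses on something with over 40 N, if the wrist force passes 120 N, or if a joint passes its speed limit or range.

## Working session

There is one attempt and no reset: what is moved stays moved. The work goes in short steps, Python scripts to look and compute and a tool call to move; the robot and the scene stay as the last step left them, time stands still between calls to the robot, and variables do not carry over. Pictures are saved under pics/ and viewed, at most 12 in all, crops included, and the job is handed in when it is done.

Besides the shell and the picture viewer there is one more tool, called after "Emit:" as name(argument=value, ...) on one line, values as JSON. send_rows: Moves the arm, as the interface text tells. Shift numbers are shares of 150 mm and turn numbers shares of 90 degrees, none past 1 either way. Its arguments: {"type":"object","properties":{"moves":{"type":"array"},"newtons":{"type":"number"}},"required":["moves"]}

```bash
mkdir -p pics
cat > h.py <<'E'
import numpy as np, cv2
from plant import get_state, optics, order
def cap(n,f=None):
    d=optics.capture(n)
    if f: cv2.imwrite(f'pics/{f}.png',d['img'][:,:,::-1])
    return d
def Rm(d):
    from scipy.spatial.transform import Rotation as R
    a=np.array(d['attitude'])
    return a if a.shape==(3,3) else (R.from_euler('xyz',a,degrees=True).as_matrix() if a.size==3 else None)
def ray(d,u,v):
    k=np.linalg.solve(np.array(d['intrinsics']),[u,v,1.]); return np.array(d['origin']),Rm(d)@k
def onz(d,u,v,z):
    o,r=ray(d,u,v); return o+r*(z-o[2])/r[2]
def proj(d,p):
    q=np.array(d['intrinsics'])@(Rm(d).T@(np.array(p)-np.array(d['origin']))); return q[:2]/q[2]
def tri(L):
    A=np.zeros((3,3));b=np.zeros(3)
    for o,r in L:
        r=r/np.linalg.norm(r);P=np.eye(3)-np.outer(r,r);A+=P;b+=P@o
    return np.linalg.solve(A,b)
E
python3 - <<'E'
from h import *
names="tester needle needle_tip load_square hook_seat cradle_a mould_red mould_red_dot mould_blue weight_yellow weight_yellow_bail weight_black jar bottle open_mould cup brush".split()
for c in ['top','scene']:
    d=cap(c,c+'0'); print(c,np.array(d['origin']).round(3),np.array(d['attitude']).round(3).tolist(),np.array(d['intrinsics']).round(1).tolist())
    for n in names:
        print(n,[(round(x['p'],2),np.round(x['location'],3).tolist(),proj(d,x['location']).round().tolist()) for x in optics.look_for(c,n)[:2]])
print(get_state())
E
```

```text
top [ 0.451 -0.003  1.476] [-173.101, 0.498, -91.264] [[508.1, 0.0, 287.3], [0.0, 508.1, 201.4], [0.0, 0.0, 1.0]]
tester [(0.96, [0.609, 0.011, 0.013], [286.0, 208.0])]
needle []
needle_tip [(0.68, [0.468, 0.297, 0.06], [184.0, 259.0]), (0.59, [0.613, 0.011, 0.012], [286.0, 207.0])]
load_square [(0.76, [0.614, 0.011, 0.011], [286.0, 207.0]), (0.72, [0.59, 0.348, 0.042], [167.0, 216.0])]
hook_seat [(0.57, [0.614, 0.008, 0.012], [287.0, 206.0])]
cradle_a [(0.72, [0.385, -0.237, 0.006], [374.0, 284.0]), (0.67, [0.428, 0.328, 0.004], [177.0, 274.0])]
mould_red [(0.8, [0.433, -0.253, 0.062], [383.0, 268.0])]
mould_red_dot [(0.75, [0.436, -0.254, 0.055], [383.0, 267.0])]
mould_blue [(0.86, [0.467, 0.295, 0.056], [185.0, 260.0])]
weight_yellow [(0.64, [0.591, 0.349, 0.04], [167.0, 216.0]), (0.51, [0.512, 0.449, 0.027], [133.0, 245.0])]
weight_yellow_bail [(0.82, [0.593, 0.346, 0.041], [168.0, 215.0])]
weight_black [(0.61, [0.62, -0.328, 0.041], [405.0, 200.0])]
jar [(0.84, [0.665, 0.188, 0.07], [222.0, 187.0]), (0.38, [0.433, -0.252, 0.06], [382.0, 268.0])]
bottle [(0.97, [0.716, 0.289, 0.1
[... 1791 characters left out ...]
.0, 311.0])]
{'time_s': 1.8, 'joints': array([ 7.98759335e+01,  2.05465572e+01,  6.80933465e-01, -6.33244373e-04,
       -7.01358055e+01, -1.65067827e+01]), 'qd': array([ 0.06290381, -0.00340453, -0.02036598, -0.03404301,  0.02681553,
       -0.06796309]), 'joint_torque': array([ 2.38702938e-03, -5.82373095e+01,  2.93297392e+01,  7.00294420e+00,
        1.25980686e-02, -2.42760495e-05]), 'tcp_pos': array([0.30256493, 0.60335423, 0.22654922]), 'eef_rot': array([ 1.79998460e+02,  1.64915102e-04, -2.66310644e+01]), 'contact_force': array([ 0.112116  , -1.95499061, -0.67095331]), 'moment': array([ 0.01511266,  0.00022252, -0.05415218]), 'gripper_force': 0.0, 'gripper_width': 0.08726677370302562}
```

View pictures.

Run:
```python
import cv2
a=cv2.imread('pics/top0.png')
cv2.imwrite('pics/top0c.png',cv2.resize(a[130:310,100:480],None,fx=2.1,fy=2.1,interpolation=cv2.INTER_CUBIC))
a=cv2.imread('pics/scene0.png')
cv2.imwrite('pics/scene0c.png',cv2.resize(a[110:380,90:450],None,fx=2.2,fy=2.2,interpolation=cv2.INTER_CUBIC))
```

```text
(no output)
```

View pics/top0c.png

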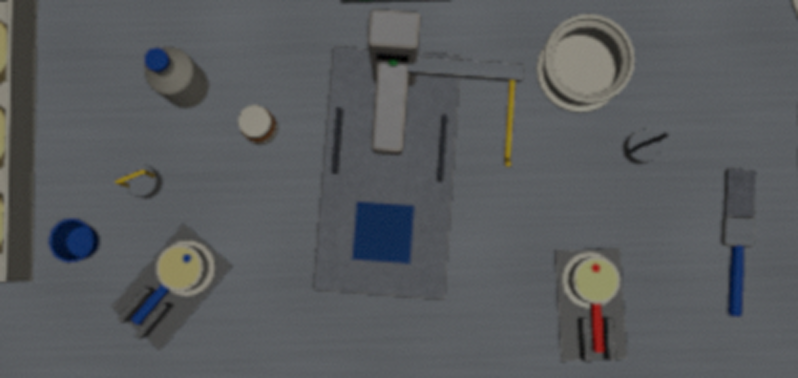

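View pics/scene0c.png

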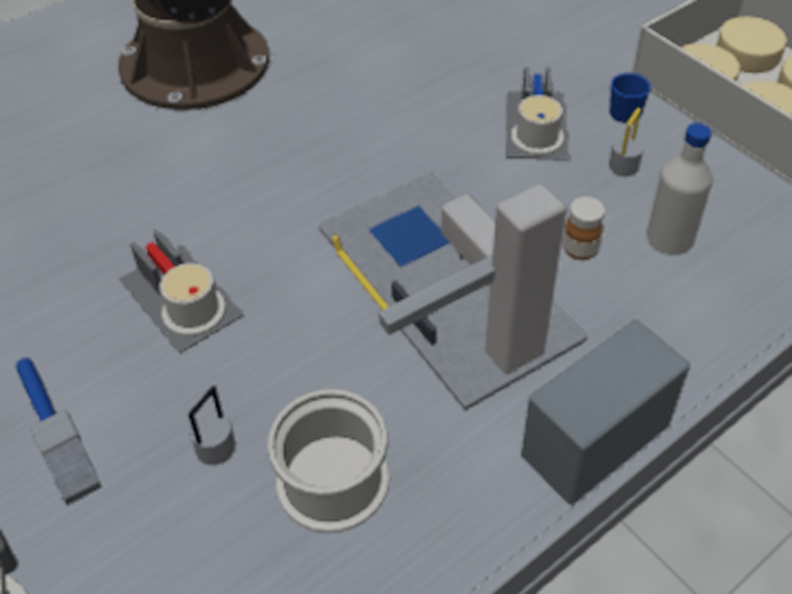

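The top view shows the tester in the middle, with its blue square at about (282,240). The red-dot mould is at the right, dot at (384,257) and handle pointing down to (386,297). The yellow weight is at the left, at about (169,216). The scene view agrees with this and shows the prong with its upturned end. Next I'll fit poses from colour blobs.

```bash
cat >> h.py <<'E'
def blobs(img,kind,roi=None,amin=8):
    h=cv2.cvtColor(img,cv2.COLOR_RGB2HSV).astype(int);H,S,V=h[...,0],h[...,1],h[...,2]
    m={'red':((H<8)|(H>172))&(S>150)&(V>60),'yellow':(H>17)&(H<30)&(S>150)&(V>70),'blue':(H>100)&(H<125)&(S>150)&(V>40),'green':(H>45)&(H<80)&(S>120)}[kind].astype(np.uint8)
    if roi: k=np.zeros_like(m);k[roi[1]:roi[3],roi[0]:roi[2]]=1;m*=k
    n,l,s,c=cv2.connectedComponentsWithStats(m,connectivity=8)
    out=[]
    for i in range(1,n):
        if s[i,4]>=amin:
            ys,xs=np.nonzero(l==i);P=np.c_[xs,ys].astype(float);q=P-P.mean(0)
            w=np.linalg.svd(q,full_matrices=False)[2][0];t=q@w
            out.append(dict(n=len(P),c=P.mean(0),ends=[P.mean(0)+w*t.min(),P.mean(0)+w*t.max()],pts=np.c_[xs,ys]))
    return sorted(out,key=lambda b:-b['n'])
TOP=dict(origin=[.451,-.003,1.476],attitude=[-173.101,.498,-91.264],intrinsics=[[508.1,0,287.3],[0,508.1,201.4],[0,0,1]])
SC=dict(origin=[1.204,-.511,.948],attitude=[-136.094,-.689,50.557],intrinsics=[[444.6,0,288.2],[0,444.6,209.8],[0,0,1]])
E
python3 - <<'E'
from h import *
for n,d in(('top',TOP),('scene',SC)):
    im=cv2.imread(f'pics/{n}0.png')[:,:,::-1].copy()
    for k in('red','yellow','blue'):
        for b in blobs(im,k)[:6]: print(n,k,b['n'],b['c'].round(1),np.round(b['ends'],1).tolist())
    b=[b for b in blobs(im,'blue') if b['n']>250]
    for q in b:
        r=cv2.minAreaRect(q['pts'].astype(np.float32)); 
        a=cv2.approxPolyDP(cv2.convexHull(q['pts'].astype(np.int32)),4,True)[:,0]
        print(n,q['n'],[onz(d,*c,.012)[:2].round(4).tolist() for c in a],onz(d,*q['c'],.012).round(4))
E
```

```text
top red 119 [384.3 286.7] [[383.4, 274.9], [385.1, 297.1]]
top red 43 [302.6 125.7] [[298.9, 125.4], [306.2, 126.0]]
top yellow 81 [342.3 187.8] [[343.5, 168.0], [341.1, 208.0]]
top yellow 24 [161.8 213.9] [[168.5, 210.9], [156.2, 216.4]]
top blue 681 [282.1 240.2] [[283.8, 226.6], [280.4, 253.4]]
top blue 324 [134.2 243.9] [[123.9, 242.7], [145.3, 245.1]]
top blue 169 [450.3 263.4] [[451.1, 247.0], [449.6, 279.1]]
top blue 100 [170.5 274.8] [[177.7, 266.7], [163.6, 282.6]]
top blue 90 [174.3 158.2] [[170.8, 154.2], [177.8, 162.2]]
top 681 [[0.5506, -0.0147], [0.4762, -0.0072], [0.4834, 0.0615], [0.5551, 0.0545]] [0.5163 0.0233 0.012 ]
top 324 [[0.5028, 0.4182], [0.4894, 0.4612], [0.53, 0.4763], [0.5407, 0.4418]] [0.5153 0.4494 0.012 ]
scene red 79 [162.  226.8] [[157.1, 220.9], [166.2, 231.8]]
scene red 8 [177.5 241.5] [[176.0, 241.5], [179.0, 241.5]]
scene yellow 81 [252.3 233.9] [[240.9, 218.9], [263.8, 249.1]]
scene yellow 15 [378.1 162.7] [[380.1, 160.1], [376.3, 165.2]]
scene blue 487 [275.7 216.9] [[291.9, 216.3], [259.1, 217.6]]
scene blue 275 [374.9 152.9] [[379.4, 144.1], [369.3, 163.7]]
scene blue 197 [105.5 286.2] [[99.8, 273.6], [111.3, 298.9]]
scene blue 91 [406.7 170.9] [[401.7, 171.5], [412.2, 170.2]]
scene blue 28 [334.1 148.4] [[333.6, 143.9], [334.5, 152.2]]
scene 487 [[0.5534, 0.0529], [0.5429, -0.015], [0.4755, -0.0065], [0.485, 0.0637]] [0.5148 0.024  0.012 ]
scene 275 [[0.4847, 0.5133], [0.5225, 0.4666], [0.5224, 0.4091], [0.4511, 0.4799]] [0.493 0.464 0.012]
```

```bash
cat >> h.py <<'E'
def plan(wps,start=None):
    "wps: [x,y,z,yaw]; prints slide/turn fractions of each call"
    s=get_state(); p=np.array(s['tcp_pos']);y=s['eef_rot'][2]
    if start is not None: p,y=np.array(start[:3]),start[3]
    for w in wps:
        t=np.radians(y);dx=np.array(w[:3])-p
        T=np.array([[np.cos(t),np.sin(t),0],[np.sin(t),-np.cos(t),0],[0,0,-1]])
        dy=(w[3]-y+180)%360-180
        # turn about tool z (down) -> sign opposite to world yaw
        print('slide',(T@dx/.15).round(3).tolist(),'turn',round(-dy/90,3),'| to',np.round(w,4).tolist())
        p,y=np.array(w[:3]),w[3]
E
python3 - <<'E'
from h import *
a=onz(TOP,384.3,286.7,.047);e0=onz(TOP,383.4,274.9,.049);e1=onz(TOP,385.1,297.1,.049);print(a,e0,e1)
print('tri handle',tri([ray(TOP,384.3,286.7),ray(SC,162,226.8)]),'dot',tri([ray(TOP,383.7,257.3),ray(SC,177.5,241.5)]))
print(onz(TOP,383.7,257.3,.06),onz(SC,177.5,241.5,.06))
print('prong',[tri([ray(TOP,*u),ray(SC,*v)]).round(4) for u,v in(((342.3,187.8),(252.3,233.9)),((343.5,168),(263.8,249.1)),((341.1,208),(240.9,218.9)))])
print('bar',onz(TOP,168.5,210.9,.092),onz(TOP,156.2,216.4,.092),onz(TOP,161.8,213.9,.092))
plan([[.36,.48,.24,-10],[.42,.33,.24,0],[.45,.18,.24,0],[.45,.03,.24,0],[.45,-.12,.24,0],[.43,-.25,.24,0]])
E
```

```text
[ 0.37979856 -0.25797589  0.047     ] [ 0.41226609 -0.25657883  0.049     ] [ 0.3515182  -0.25854974  0.049     ]
tri handle [ 0.3796323  -0.25807733  0.04963839] dot [ 0.46106168 -0.25641596  0.06270167]
[ 0.46070185 -0.25760827  0.06      ] [ 0.45927617 -0.25498697  0.06      ]
prong [array([ 0.6405, -0.1401,  0.1702]), array([ 0.6924, -0.1456,  0.1691]), array([ 0.5876, -0.1348,  0.1729])]
bar [0.59997623 0.33173558 0.092     ] [0.58559814 0.36540993 0.092     ] [0.59212915 0.35008759 0.092     ]
slide [0.711, 0.563, -0.09] turn -0.185 | to [0.36, 0.48, 0.24, -10.0]
slide [0.568, 0.915, 0.0] turn -0.111 | to [0.42, 0.33, 0.24, 0.0]
slide [0.2, 1.0, 0.0] turn 0.0 | to [0.45, 0.18, 0.24, 0.0]
slide [0.0, 1.0, 0.0] turn 0.0 | to [0.45, 0.03, 0.24, 0.0]
slide [0.0, 1.0, 0.0] turn 0.0 | to [0.45, -0.12, 0.24, 0.0]
slide [-0.133, 0.867, 0.0] turn 0.0 | to [0.43, -0.25, 0.24, 0.0]
```

Emit:
send_rows(moves=[{"slide": [0.14,0.11,-0.02],"turn": -0.04,"gripper": 1},{"slide": [0.28,0.22,-0.04],"turn": -0.08,"gripper": 1},{"slide": [0.43,0.34,-0.06],"turn": -0.12,"gripper": 1},{"slide": [0.57,0.45,-0.08],"turn": -0.16,"gripper": 1},{"slide": [0.71,0.56,-0.09],"turn": -0.185,"gripper": 1}])

```text
time_s: 2.22
tcp_pos: [0.3606, 0.4795, 0.2405]
eef_rot: [-180.0, -0.0, -9.8]
contact_force: [0.3, 0.4, -0.3]
gripper_width: 0.0876
gripper_force: 0.0
```

Emit:
send_rows(moves=[{"slide": [0.12,0.19,0],"turn": -0.03,"gripper": 1},{"slide": [0.24,0.38,0],"turn": -0.06,"gripper": 1},{"slide": [0.36,0.56,0],"turn": -0.09,"gripper": 1},{"slide": [0.48,0.74,0],"turn": -0.11,"gripper": 1},{"slide": [0.57,0.915,0],"turn": -0.111,"gripper": 1}])

```text
time_s: 2.63
tcp_pos: [0.4212, 0.3289, 0.2403]
eef_rot: [-180.0, -0.0, 0.1]
contact_force: [-0.2, -0.1, -0.3]
gripper_width: 0.0876
gripper_force: 0.0
```

Emit:
send_rows(moves=[{"slide": [0.04,0.2,0],"turn": 0,"gripper": 1},{"slide": [0.08,0.4,0],"turn": 0,"gripper": 1},{"slide": [0.12,0.6,0],"turn": 0,"gripper": 1},{"slide": [0.16,0.8,0],"turn": 0,"gripper": 1},{"slide": [0.2,1.0,0],"turn": 0,"gripper": 1}])

```text
time_s: 3.05
tcp_pos: [0.4506, 0.1791, 0.2404]
eef_rot: [-180.0, -0.0, 0.0]
contact_force: [1.4, -0.3, 0.1]
gripper_width: 0.0874
gripper_force: 0.0
```

Emit:
send_rows(moves=[{"slide": [0,0.2,0],"turn": 0,"gripper": 1},{"slide": [0,0.4,0],"turn": 0,"gripper": 1},{"slide": [0,0.6,0],"turn": 0,"gripper": 1},{"slide": [0,0.8,0],"turn": 0,"gripper": 1},{"slide": [0,1.0,0],"turn": 0,"gripper": 1}])

```text
time_s: 3.47
tcp_pos: [0.4503, 0.0292, 0.2404]
eef_rot: [-180.0, -0.0, 0.0]
contact_force: [1.7, -0.2, 0.3]
gripper_width: 0.0877
gripper_force: 0.0
```

Run:
```python
from h import *
s=get_state();print(s['tcp_pos'],s['eef_rot'],s['joints'].round(1))
d=cap('wrist','w_t');print(np.array(d['origin']).round(4),np.array(d['attitude']).round(2).tolist(),np.array(d['intrinsics']).round(1).tolist())
for b in blobs(d['img'],'blue')[:2]:
    a=cv2.approxPolyDP(cv2.convexHull(b['pts'].astype(np.int32)),6,True)[:,0]
    print(b['n'],b['c'],a.tolist(),[onz(d,*c,.012)[:2].round(4).tolist() for c in a],onz(d,*b['c'],.012).round(4))
```

```text
[0.45033176 0.02917401 0.24041248] [-1.79978790e+02 -4.45643708e-02  2.71204130e-02] [ 28.9  -1.7 -24.8   0.  -66.9  61.2]
[0.5333 0.0294 0.3991] [162.28, 0.0, -89.99] [[327.2, 0.0, 281.5], [0.0, 327.2, 211.6], [0.0, 0.0, 1.0]]
4547 [288.11370134 122.17066197] [[324, 91], [314, 161], [255, 155], [260, 84]] [[0.5503, -0.0178], [0.4725, -0.009], [0.4796, 0.0607], [0.5576, 0.0532]] [0.5169 0.0219 0.012 ]
570 [ 12.18245614 207.20526316] [[30, 196], [0, 227], [11, 192]] [[0.4296, 0.3372], [0.3891, 0.3845], [0.4346, 0.3592]] [0.4152 0.3626 0.012 ]
```

View pics/w_t.png

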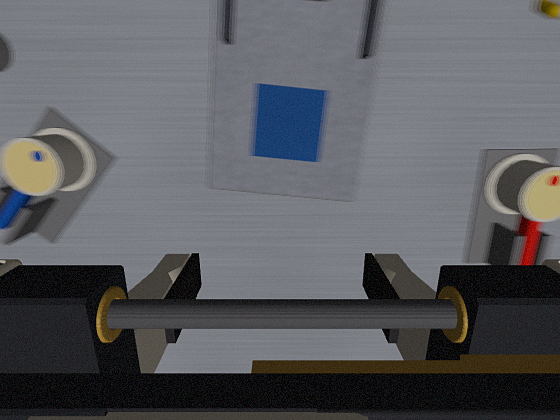

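The wrist view shows the blue square centred at (288,122), bed front at the bottom, the guard strips above, and the red mould at (545,185) on the right. The square's position and yaw of about -6° match the top view.

Emit:
send_rows(moves=[{"slide": [-0.05,0.2,0],"turn": 0,"gripper": 1},{"slide": [-0.1,0.4,0],"turn": 0,"gripper": 1},{"slide": [-0.15,0.6,0],"turn": 0,"gripper": 1},{"slide": [-0.2,0.8,0],"turn": 0,"gripper": 1},{"slide": [-0.2,1.0,0],"turn": 0,"gripper": 1}])

```text
time_s: 3.93
tcp_pos: [0.4193, -0.1207, 0.2406]
eef_rot: [-180.0, -0.1, 0.0]
contact_force: [-0.7, 0.3, 1.0]
gripper_width: 0.0878
gripper_force: 0.0
```

Emit:
send_rows(moves=[{"slide": [-0.05,0.25,0],"turn": 0,"gripper": 1},{"slide": [-0.1,0.45,0],"turn": 0,"gripper": 1},{"slide": [-0.2,0.53,0],"turn": 0,"gripper": 1},{"slide": [-0.2,0.53,0],"turn": 0,"gripper": 1},{"slide": [-0.2,0.53,0],"turn": 0,"gripper": 1}])

```text
time_s: 4.35
tcp_pos: [0.3901, -0.1997, 0.2402]
eef_rot: [-180.0, -0.0, -0.1]
contact_force: [0.5, -0.3, -0.1]
gripper_width: 0.0875
gripper_force: 0.0
```

```bash
cat >> h.py <<'E'
def redinfo(d,hz):
    for b in blobs(d['img'],'red',amin=20)[:4]:
        print(b['n'],b['c'].round(1),np.round(b['ends'],1).tolist(),'at z',onz(d,*b['c'],hz)[:2].round(4),[onz(d,*e,hz)[:2].round(4).tolist() for e in b['ends']])
E
python3 - <<'E'
from h import *
import pickle
s=get_state();print(s['tcp_pos'],s['eef_rot'])
d=cap('wrist','w_m1');pickle.dump(d,open('w1.pkl','wb'));print(np.array(d['origin']).round(4))
redinfo(d,.06);redinfo(d,.049)
E
```

```text
[ 0.39008395 -0.19966561  0.24023352] [-1.79999059e+02 -2.92690388e-02 -1.19667101e-01]
[ 0.4731 -0.1996  0.3989]
581 [331.7 193.9] [[332.4, 166.9], [330.9, 221.1]] at z [ 0.3845 -0.2531] [[0.4135, -0.2526], [0.3536, -0.2536]]
110 [336.  120.5] [[337.3, 114.8], [334.7, 126.2]] at z [ 0.4601 -0.254 ] [[0.4655, -0.2551], [0.4546, -0.253]]
581 [331.7 193.9] [[332.4, 166.9], [330.9, 221.1]] at z [ 0.3816 -0.2548] [[0.4116, -0.2543], [0.3497, -0.2554]]
110 [336.  120.5] [[337.3, 114.8], [334.7, 126.2]] at z [ 0.4597 -0.2558] [[0.4653, -0.2569], [0.454, -0.2548]]
```

Emit:
send_rows(moves=[{"slide": [0,0.15,0],"turn": 0,"gripper": 1},{"slide": [0,0.35,0],"turn": 0,"gripper": 1},{"slide": [0,0.37,0],"turn": 0,"gripper": 1},{"slide": [0,0.37,0],"turn": 0,"gripper": 1},{"slide": [0,0.37,0],"turn": 0,"gripper": 1}])

```text
time_s: 4.82
tcp_pos: [0.3909, -0.2539, 0.2399]
eef_rot: [-180.0, 0.0, 0.0]
contact_force: [0.6, 0.2, -0.3]
gripper_width: 0.0873
gripper_force: 0.0
```

Run:
```python
from h import *
s=get_state();print(s['tcp_pos'],s['eef_rot'])
d=cap('wrist','w_m2');print(np.array(d['origin']).round(4))
redinfo(d,.06);redinfo(d,.049)
import pickle
e=pickle.load(open('w1.pkl','rb'))
B=blobs(d['img'],'red',amin=20);C=blobs(e['img'],'red',amin=20)
for i in(0,1): print('tri',tri([ray(d,*B[i]['c']),ray(e,*C[i]['c'])]).round(4))
```

```text
[ 0.39094275 -0.25387723  0.23988119] [-1.79984652e+02  1.78149667e-02  4.34832830e-03]
[ 0.4741 -0.2536  0.3985]
573 [283.  194.8] [[282.6, 167.9], [283.4, 221.1]] at z [ 0.3844 -0.2552] [[0.4133, -0.2547], [0.3546, -0.2557]]
108 [281.9 121.5] [[283.2, 115.8], [280.7, 127.1]] at z [ 0.46   -0.2541] [[0.4654, -0.2553], [0.4545, -0.2528]]
573 [283.  194.8] [[282.6, 167.9], [283.4, 221.1]] at z [ 0.3815 -0.2552] [[0.4113, -0.2548], [0.3507, -0.2557]]
108 [281.9 121.5] [[283.2, 115.8], [280.7, 127.1]] at z [ 0.4595 -0.2541] [[0.4651, -0.2554], [0.4539, -0.2528]]
tri [ 0.3809 -0.2552  0.0465]
tri [ 0.46   -0.2541  0.0599]
```

View pics/w_m2.png

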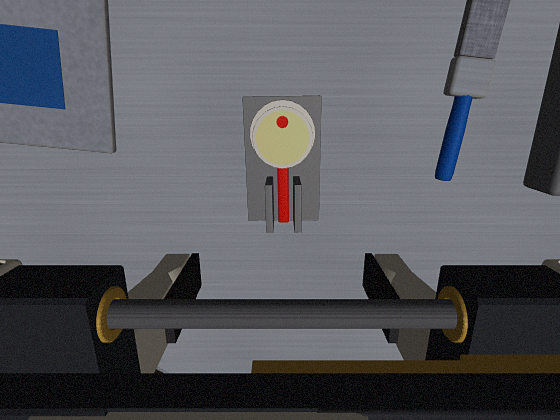

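The mould stands squarely in its cradle. The dot is at (282,121), the handle at (283,195) between the cheeks, and the centre works out to about (0.444, -0.2545).

Emit:
send_rows(moves=[{"slide": [0.15,0,0],"turn": -0.009,"gripper": 1},{"slide": [0.353,0.004,0.1],"turn": -0.009,"gripper": 1},{"slide": [0.353,0.004,0.35],"turn": -0.009,"gripper": 1},{"slide": [0.353,0.004,0.6],"turn": -0.009,"gripper": 1},{"slide": [0.353,0.004,0.67],"turn": -0.009,"gripper": 1}])

```text
time_s: 5.28
tcp_pos: [0.441, -0.2528, 0.1347]
eef_rot: [-179.8, 0.4, 0.9]
contact_force: [-1.7, 1.0, 0.3]
gripper_width: 0.0877
gripper_force: 0.0
```

Emit:
send_rows(moves=[{"slide": [0,0,0.2],"turn": 0,"gripper": 1},{"slide": [0,0,0.4],"turn": 0,"gripper": 1},{"slide": [0,0,0.6],"turn": 0,"gripper": 1},{"slide": [0,0,0.76],"turn": 0,"gripper": 1},{"slide": [0,0,0.76],"turn": 0,"gripper": 1}])

```text
time_s: 5.7
tcp_pos: [0.4413, -0.2538, 0.0226]
eef_rot: [-179.9, 0.4, 0.8]
contact_force: [-1.5, 0.8, -0.1]
gripper_width: 0.0874
gripper_force: 0.0
```

Emit:
send_rows(newtons=30, moves=[{"slide": [0,0,0],"turn": 0,"gripper": 0.85},{"slide": [0,0,0],"turn": 0,"gripper": 0.75},{"slide": [0,0,0],"turn": 0,"gripper": 0.6},{"slide": [0,0,0],"turn": 0,"gripper": 0.5},{"slide": [0,0,0],"turn": 0,"gripper": 0.5}])

```text
time_s: 6.12
tcp_pos: [0.4447, -0.2551, 0.0271]
eef_rot: [180.0, -0.2, 0.8]
contact_force: [-0.5, 2.3, 7.9]
gripper_width: 0.0616
gripper_force: 30.0
```

Emit:
send_rows(newtons=40, moves=[{"slide": [0,0,0],"turn": 0,"gripper": 0.5},{"slide": [0,0,-0.03],"turn": 0,"gripper": 0.5},{"slide": [0,0,-0.08],"turn": 0,"gripper": 0.5},{"slide": [0,0,-0.15],"turn": 0,"gripper": 0.5},{"slide": [0,0,-0.2],"turn": 0,"gripper": 0.5}])

```text
time_s: 6.53
tcp_pos: [0.4435, -0.2551, 0.0566]
eef_rot: [180.0, -0.0, 0.8]
contact_force: [0.5, -0.5, -3.3]
gripper_width: 0.0613
gripper_force: 40.0
```

Emit:
send_rows(moves=[{"slide": [0,0,-0.1],"turn": 0,"gripper": 0.5},{"slide": [0,0,-0.2],"turn": 0,"gripper": 0.5},{"slide": [0,0,-0.3],"turn": 0,"gripper": 0.5},{"slide": [0,0,-0.4],"turn": 0,"gripper": 0.5},{"slide": [0,0,-0.4],"turn": 0,"gripper": 0.5}])

```text
time_s: 6.95
tcp_pos: [0.4452, -0.2556, 0.1188]
eef_rot: [179.9, -0.3, 0.8]
contact_force: [-0.4, 0.2, -3.4]
gripper_width: 0.0615
gripper_force: 40.0
```

Run:
```python
from h import *
s=get_state();print(s['tcp_pos'],s['eef_rot'],s['gripper_width'],s['gripper_force'],s['contact_force'])
d=cap('wrist','w_g')
redinfo(d,.147)
p=s['tcp_pos']
plan([[p[0],-.12,p[2],0.8],[p[0],.02,p[2],-3],[.516,.0228,p[2],-6]])
```

```text
[ 0.4452191  -0.25558309  0.11879223] [179.91753687  -0.27680448   0.84627833] 0.061535466693498506 39.999375343322754 [-0.35604117  0.17739802 -3.44167741]
540 [281.3 272.5] [[268.0, 272.6], [295.0, 272.5]] at z [ 0.4579 -0.255 ] [[0.4578, -0.2491], [0.458, -0.2611]]
slide [0.018, -0.901, -0.011] turn 0.0 | to [0.4452, -0.12, 0.1188, 0.8]
slide [0.013, -0.933, 0.0] turn 0.042 | to [0.4452, 0.02, 0.1188, -3.0]
slide [0.47, -0.043, 0.0] turn 0.033 | to [0.516, 0.0228, 0.1188, -6.0]
```

Emit:
send_rows(moves=[{"slide": [0,-0.12,0],"turn": 0,"gripper": 0.5},{"slide": [0,-0.3,0],"turn": 0,"gripper": 0.5},{"slide": [0,-0.52,0],"turn": 0,"gripper": 0.5},{"slide": [0,-0.72,0],"turn": 0,"gripper": 0.5},{"slide": [0.01,-0.9,0],"turn": 0,"gripper": 0.5}])

```text
time_s: 7.42
tcp_pos: [0.4418, -0.1187, 0.1145]
eef_rot: [-180.0, 0.1, 0.8]
contact_force: [0.6, -0.3, -4.1]
gripper_width: 0.0617
gripper_force: 40.0
```

Emit:
send_rows(moves=[{"slide": [0,-0.2,0],"turn": 0,"gripper": 0.5},{"slide": [0,-0.45,0],"turn": 0.01,"gripper": 0.5},{"slide": [0,-0.7,0],"turn": 0.02,"gripper": 0.5},{"slide": [0.01,-0.87,0],"turn": 0.03,"gripper": 0.5},{"slide": [0.01,-0.935,0],"turn": 0.042,"gripper": 0.5}])

```text
time_s: 7.83
tcp_pos: [0.4424, 0.0229, 0.1149]
eef_rot: [-180.0, 0.0, -2.9]
contact_force: [0.7, 0.8, -3.9]
gripper_width: 0.0615
gripper_force: 40.0
```

Emit:
send_rows(moves=[{"slide": [0.1,0,0],"turn": 0.01,"gripper": 0.5},{"slide": [0.25,-0.02,0],"turn": 0.02,"gripper": 0.5},{"slide": [0.4,-0.04,0],"turn": 0.033,"gripper": 0.5},{"slide": [0.47,-0.043,0],"turn": 0.033,"gripper": 0.5},{"slide": [0.47,-0.043,0],"turn": 0.033,"gripper": 0.5}])

```text
time_s: 8.25
tcp_pos: [0.5149, 0.0231, 0.1143]
eef_rot: [180.0, 0.0, -5.9]
contact_force: [-0.3, 0.0, -3.8]
gripper_width: 0.0613
gripper_force: 40.0
```

Run:
```python
from h import *
import pickle
s=get_state();print(s['tcp_pos'],s['eef_rot'],s['gripper_width'],s['gripper_force'],s['contact_force'])
d=cap('wrist','w_l');pickle.dump(d,open('wl.pkl','wb'))
redinfo(d,.154)
for b in blobs(d['img'],'blue')[:2]: print(b['n'],b['c'])
plan([[.516,.0228,.06,-6]])
```

```text
[0.51488695 0.02312219 0.1142926 ] [ 1.79959825e+02  4.90676997e-02 -5.93885950e+00] 0.0612904042986277 39.99924123287201 [-0.293939    0.04567247 -3.84678607]
540 [281.5 272.6] [[267.9, 273.0], [295.0, 272.2]] at z [0.5338 0.0215] [[0.5342, 0.027], [0.5335, 0.016]]
3305 [276.87413011 181.80090772]
slide [0.019, -0.002, 0.361] turn 0.0 | to [0.516, 0.0228, 0.06, -6.0]
```

View pics/w_l.png

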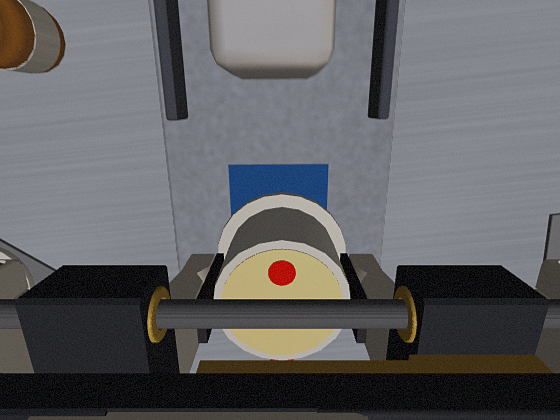

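Run:
```python
from h import *
import pickle
d=pickle.load(open('wl.pkl','rb'));print(np.array(d['origin']),np.array(d['attitude']))
for n,u,v,z in(('sqL',229,165,.012),('sqR',328,164,.012),('stripL inner front',187,118,.042),('stripR inner front',370,118,.042),('headL',211,60,.112),('headR',335,60,.112)): print(n,onz(d,u,v,z).round(4))
```

```text
[0.5977049  0.01490909 0.27285145] [ 1.62182436e+02 -6.20664282e-02 -9.59506729e+01]
sqL [0.5576 0.0611 0.012 ]
sqR [ 0.5502 -0.0178  0.012 ]
stripL inner front [0.5969 0.0792 0.042 ]
stripR inner front [ 0.584  -0.0443  0.042 ]
headL [0.6207 0.0442 0.112 ]
headR [ 0.615  -0.0112  0.112 ]
```

Emit:
send_rows(moves=[{"slide": [0,-0.005,0.08],"turn": 0,"gripper": 0.5},{"slide": [0,-0.005,0.2],"turn": 0,"gripper": 0.5},{"slide": [0,-0.005,0.32],"turn": 0,"gripper": 0.5},{"slide": [0,-0.005,0.4],"turn": 0,"gripper": 0.5},{"slide": [0,-0.005,0.4],"turn": 0,"gripper": 0.5}])

```text
time_s: 8.72
tcp_pos: [0.5101, 0.0227, 0.0528]
eef_rot: [179.9, 0.3, -6.0]
contact_force: [-0.8, -0.1, -3.0]
gripper_width: 0.0614
gripper_force: 40.0
```

Emit:
send_rows(moves=[{"slide": [0,-0.006,0.05],"turn": 0,"gripper": 0.5},{"slide": [0,-0.006,0.1],"turn": 0,"gripper": 0.5},{"slide": [0,-0.006,0.125],"turn": 0,"gripper": 0.5},{"slide": [0,-0.006,0.125],"turn": 0,"gripper": 0.5},{"slide": [0,-0.006,0.125],"turn": 0,"gripper": 0.5}])

```text
time_s: 9.13
tcp_pos: [0.5136, 0.0246, 0.0369]
eef_rot: [180.0, 0.0, -5.9]
contact_force: [0.6, 0.4, -3.7]
gripper_width: 0.0613
gripper_force: 40.0
```

Emit:
send_rows(moves=[{"slide": [0,0,0.005],"turn": 0,"gripper": 0.5},{"slide": [0,0,0.01],"turn": 0,"gripper": 0.5},{"slide": [0,0,0.013],"turn": 0,"gripper": 0.5},{"slide": [0,0,0.013],"turn": 0,"gripper": 0.5},{"slide": [0,0,0.013],"turn": 0,"gripper": 0.5}])

```text
time_s: 9.55
tcp_pos: [0.5137, 0.0247, 0.0351]
eef_rot: [-180.0, -0.0, -5.9]
contact_force: [-1.2, 1.9, -0.1]
gripper_width: 0.0614
gripper_force: 40.0
```

Emit:
send_rows(newtons=10, moves=[{"slide": [0,0,0.003],"turn": 0,"gripper": 0.5},{"slide": [0,0,0.003],"turn": 0,"gripper": 0.5},{"slide": [0,0,0.003],"turn": 0,"gripper": 0.8},{"slide": [0,0,0.003],"turn": 0,"gripper": 1},{"slide": [0,0,0.003],"turn": 0,"gripper": 1}])

```text
time_s: 9.97
tcp_pos: [0.5139, 0.0248, 0.0346]
eef_rot: [-180.0, -0.0, -5.9]
contact_force: [-0.5, -0.9, 0.2]
gripper_width: 0.0768
gripper_force: 0.0
```

Emit:
send_rows(moves=[{"slide": [0,0,0],"turn": 0,"gripper": 1},{"slide": [0,0,0],"turn": 0,"gripper": 1},{"slide": [0,0,-0.1],"turn": 0,"gripper": 1},{"slide": [0,0,-0.2],"turn": 0,"gripper": 1},{"slide": [0,0,-0.3],"turn": 0,"gripper": 1}])

```text
time_s: 10.38
tcp_pos: [0.5133, 0.0245, 0.0797]
eef_rot: [180.0, 0.0, -5.9]
contact_force: [1.1, 0.3, 1.0]
gripper_width: 0.0875
gripper_force: 0.0
```

Emit:
send_rows(moves=[{"slide": [0,0,-0.1],"turn": 0,"gripper": 1},{"slide": [0,0,-0.3],"turn": 0,"gripper": 1},{"slide": [-0.1,0,-0.47],"turn": 0,"gripper": 1},{"slide": [-0.2,0,-0.47],"turn": 0,"gripper": 1},{"slide": [-0.2,0,-0.47],"turn": 0,"gripper": 1}])

```text
time_s: 10.8
tcp_pos: [0.4825, 0.0279, 0.1514]
eef_rot: [-179.9, -0.1, -5.9]
contact_force: [0.6, -0.1, 0.5]
gripper_width: 0.0874
gripper_force: 0.0
```

Emit:
send_rows(moves=[{"slide": [-0.15,0,0],"turn": 0,"gripper": 1},{"slide": [-0.3,0,0],"turn": 0,"gripper": 1},{"slide": [-0.3,0,0],"turn": 0,"gripper": 1},{"slide": [-0.3,0,0],"turn": 0,"gripper": 1},{"slide": [-0.3,0,0],"turn": 0,"gripper": 1}])

```text
time_s: 11.22
tcp_pos: [0.4394, 0.0326, 0.15]
eef_rot: [-180.0, -0.0, -5.9]
contact_force: [0.5, -0.1, -0.3]
gripper_width: 0.0878
gripper_force: 0.0
```

Run:
```python
from h import *
import pickle
s=get_state();print(s['tcp_pos'],s['eef_rot'],s['gripper_width'],s['contact_force'])
d=cap('wrist','w_p');pickle.dump(d,open('wp.pkl','wb'));print(np.array(d['origin']))
print('dot');redinfo(d,.068);print('handle');redinfo(d,.057)
t=cap('top','t_p');pickle.dump(t,open('tp.pkl','wb'));print('top');redinfo(t,.068);redinfo(t,.057)
for n in('needle_tip','hook_seat','needle'): print(n,[(round(x['p'],2),np.round(x['location'],4).tolist()) for x in optics.look_for('wrist',n)[:2]])
```

```text
[0.43943268 0.03255577 0.14998875] [-1.79993649e+02 -2.96542322e-02 -5.90150568e+00] 0.08779324634322691 [ 0.54212371 -0.05559435 -0.27275351]
[0.5220241  0.02430053 0.30865794]
dot
1074 [281.7 199.6] [[282.1, 162.9], [281.4, 237.1]] at z [0.455 0.031] [[0.4829, 0.0279], [0.4244, 0.0345]]
239 [281.8  96.2] [[281.0, 87.8], [282.6, 105.0]] at z [0.529  0.0234] [[0.5345, 0.0233], [0.5232, 0.0234]]
handle
1074 [281.7 199.6] [[282.1, 162.9], [281.4, 237.1]] at z [0.4519 0.0313] [[0.4811, 0.028], [0.4199, 0.035]]
239 [281.8  96.2] [[281.0, 87.8], [282.6, 105.0]] at z [0.5294 0.0233] [[0.5351, 0.0233], [0.5233, 0.0234]]
top
43 [302.6 125.7] [[298.9, 125.4], [306.2, 126.0]] at z [ 0.8375 -0.0423] [[0.8387, -0.0319], [0.8364, -0.0525]]
43 [302.6 125.7] [[298.9, 125.4], [306.2, 126.0]] at z [ 0.8405 -0.0427] [[0.8417, -0.0321], [0.8394, -0.0529]]
needle_tip [(0.67, [0.5425, 0.0232, 0.0138]), (0.43, [0.4442, 0.2774, 0.0068])]
hook_seat [(0.82, [0.535, 0.0219, 0.0136])]
needle [(0.52, [0.4088, -0.2207, 0.0098])]
```

View pics/w_p.png

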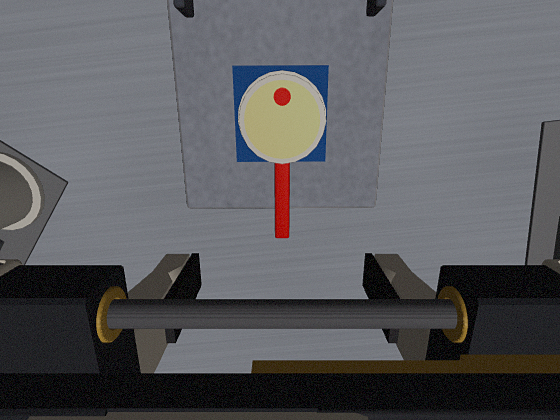

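The mould stands upright, centred on the blue square: top centre at (282,117), square spanning columns 233–328. Its handle points to the front at (282,200). It sits about 1 mm right of the tester centreline.

Run:
```python
from h import *
import pickle
d=pickle.load(open('wp.pkl','rb'));g=cv2.cvtColor(d['img'],cv2.COLOR_RGB2HSV)
b=blobs(d['img'],'blue')
m=np.zeros(g.shape[:2],np.uint8)
for q in b[:3]: print(q['n'],q['c'].round(1),q['pts'].min(0),q['pts'].max(0)); 
p=np.vstack([q['pts'] for q in b if 225<q['c'][0]<335 and q['c'][1]<170])
for r in(70,75,150,155):
    x=p[p[:,1]==r][:,0]; print(r,x.min()-.5,x.max()+.5)
ed={}
for c in(238,242,319,323):
    y=p[p[:,0]==c][:,1]; print(c,y.min()-.5,y.max()+.5)
t=np.radians(-5.9);ex=np.array([np.cos(t),np.sin(t)])
P=lambda u,v,z: (lambda q: np.array([q@ex,q@[-ex[1],ex[0]]]).round(4))(onz(d,u,v,z)[:2])
for c in(238,242,319,323):
    y=p[p[:,0]==c][:,1]; print('tester-frame edges',P(c,y.min()-.5,.012),P(c,y.max()+.5,.012))
for r in(70,75,150,155):
    x=p[p[:,1]==r][:,0]; print('lat',P(x.min()-.5,r,.012),P(x.max()+.5,r,.012))
print('dot',P(281.8,96.2,.068),'handle mid',P(281.7,199.6,.056))
```

```text
1996 [269.8  94.2] [232  65] [328 161]
320 [317.7 150.6] [299 126] [325 160]
70 232.5 327.5
75 232.5 327.5
150 236.5 325.5
155 236.5 324.5
238 65.5 161.5
242 65.5 161.5
319 65.5 160.5
323 64.5 160.5
tester-frame edges [0.5497 0.114 ] [0.4696 0.1173]
tester-frame edges [0.5497 0.1107] [0.4696 0.1137]
tester-frame edges [0.5496 0.0465] [0.4705 0.0438]
tester-frame edges [0.5504 0.0432] [0.4705 0.0402]
lat [0.5462 0.1188] [0.5462 0.0393]
lat [0.5423 0.1189] [0.5423 0.0392]
lat [0.4799 0.1182] [0.4799 0.0383]
lat [0.4755 0.1184] [0.4755 0.039 ]
dot [0.5239 0.0776] handle mid [0.446  0.0777]
```

Emit:
send_rows(moves=[{"slide": [-0.03,0,0.1],"turn": 0,"gripper": 1},{"slide": [-0.06,0,0.3],"turn": 0,"gripper": 1},{"slide": [-0.06,0,0.5],"turn": 0,"gripper": 1},{"slide": [-0.06,0,0.65],"turn": 0,"gripper": 1},{"slide": [-0.06,0,0.65],"turn": 0,"gripper": 1}])

```text
time_s: 11.88
tcp_pos: [0.4274, 0.0319, 0.0488]
eef_rot: [179.8, 0.4, -6.0]
contact_force: [-0.5, -0.2, 0.2]
gripper_width: 0.0875
gripper_force: 0.0
```

Emit:
send_rows(newtons=8, moves=[{"slide": [0,0,0.06],"turn": 0,"gripper": 1},{"slide": [0,0,0.12],"turn": 0,"gripper": 1},{"slide": [0,0,0.17],"turn": 0,"gripper": 1},{"slide": [0,0,0.17],"turn": 0,"gripper": 0.8},{"slide": [0,0,0.17],"turn": 0,"gripper": 0.6}])

```text
time_s: 12.3
tcp_pos: [0.4303, 0.0334, 0.0273]
eef_rot: [180.0, 0.0, -5.9]
contact_force: [0.9, 0.3, 0.6]
gripper_width: 0.0792
gripper_force: 0.0
```

Emit:
send_rows(moves=[{"slide": [0,0,0],"turn": 0,"gripper": 0.45},{"slide": [0,0,0],"turn": 0,"gripper": 0.35},{"slide": [0,0,0],"turn": 0,"gripper": 0.3},{"slide": [0,0,0],"turn": 0,"gripper": 0.25},{"slide": [0,0,0],"turn": 0,"gripper": 0.2}])

```text
time_s: 12.72
tcp_pos: [0.4301, 0.0334, 0.0272]
eef_rot: [-180.0, -0.0, -5.9]
contact_force: [0.1, -0.1, 0.3]
gripper_width: 0.0464
gripper_force: 0.0
```

Emit:
send_rows(moves=[{"slide": [0,0,0],"turn": 0,"gripper": 0.15},{"slide": [0,0,0],"turn": 0,"gripper": 0.1},{"slide": [0,0,0],"turn": 0,"gripper": 0.05},{"slide": [0,0,0],"turn": 0,"gripper": 0.05},{"slide": [0,0,0],"turn": 0,"gripper": 0.05}])

```text
time_s: 13.13
tcp_pos: [0.43, 0.0333, 0.0269]
eef_rot: [180.0, 0.0, -5.9]
contact_force: [0.4, 0.3, -0.4]
gripper_width: 0.0132
gripper_force: 0.0
```

Emit:
send_rows(newtons=20, moves=[{"slide": [0,0,0],"turn": 0,"gripper": 0.05},{"slide": [0,0,0],"turn": 0,"gripper": 0.05},{"slide": [0,0,0],"turn": 0,"gripper": 0.05},{"slide": [0,0,0],"turn": 0,"gripper": 0.05},{"slide": [0,0,0],"turn": 0,"gripper": 0.05}])

```text
time_s: 13.55
tcp_pos: [0.43, 0.0333, 0.0269]
eef_rot: [180.0, 0.0, -5.9]
contact_force: [0.1, 0.1, -0.2]
gripper_width: 0.0117
gripper_force: 20.0
```

Run:
```python
from h import *
s=get_state();print(s['tcp_pos'],s['eef_rot'],s['gripper_width'],s['gripper_force'],s['contact_force'])
d=cap('wrist')
redinfo(d,.068)
```

```text
[0.42996564 0.03332698 0.02688696] [ 1.79998786e+02  3.25772357e-03 -5.92943354e+00] 0.011725316307516278 20.000080168247223 [ 0.06378152  0.05131429 -0.21458059]
2936 [281.5 244.4] [[281.4, 191.0], [281.5, 299.0]] at z [0.4619 0.0303] [[0.4832, 0.0281], [0.4375, 0.0328]]
1153 [281.   53.5] [[281.1, 34.0], [281.0, 73.0]] at z [0.5292 0.0234] [[0.5348, 0.0228], [0.5233, 0.0241]]
```

Emit:
send_rows(moves=[{"slide": [0.03,0,0],"turn": 0,"gripper": 0.05},{"slide": [0.08,-0.001,0],"turn": 0,"gripper": 0.05},{"slide": [0.14,-0.003,0],"turn": 0,"gripper": 0.05},{"slide": [0.2,-0.005,0],"turn": 0,"gripper": 0.05},{"slide": [0.26,-0.007,0],"turn": 0,"gripper": 0.05}])

```text
time_s: 14.02
tcp_pos: [0.4684, 0.0299, 0.0269]
eef_rot: [180.0, 0.1, -5.9]
contact_force: [-5.4, 1.3, 8.0]
gripper_width: 0.012
gripper_force: 20.0
```

Emit:
send_rows(moves=[{"slide": [0.06,0,0],"turn": 0,"gripper": 0.05},{"slide": [0.12,0,0],"turn": 0,"gripper": 0.05},{"slide": [0.18,0,0],"turn": 0,"gripper": 0.05},{"slide": [0.24,0,0],"turn": 0,"gripper": 0.05},{"slide": [0.28,0,0],"turn": 0,"gripper": 0.05}])

```text
time_s: 14.43
tcp_pos: [0.5107, 0.0256, 0.0269]
eef_rot: [180.0, 0.1, -5.9]
contact_force: [-6.0, 0.6, 7.1]
gripper_width: 0.0118
gripper_force: 20.0
```

Run:
```python
from h import *
s=get_state();p=s['tcp_pos'];print(p,s['eef_rot'],s['gripper_width'],s['gripper_force'],s['contact_force'])
t=np.radians(-5.9);ex=np.array([np.cos(t),np.sin(t)]);D=p[:2]-[.42997,.03333];print(D@ex,D@[-ex[1],ex[0]])
d=cap('wrist','w_s');redinfo(d,.057)
c=cap('scene','s_s');redinfo(c,.068)
cv2.imwrite('pics/s_sc.png',cv2.resize(c['img'][160:290,200:360,::-1],None,fx=4.5,fy=4.5,interpolation=cv2.INTER_CUBIC))
print(proj(c,[.6275,.0125,.074]),proj(c,[.6275,.0125,.068]))
```

```text
[0.51065889 0.02557296 0.02685471] [ 1.79957956e+02  8.76593386e-02 -5.94781405e+00] 0.01176265265996968 20.00058263540268 [-5.97538934  0.55639607  7.08655466]
0.08105882896295968 0.0005782686215067343
2938 [281.6 244.7] [[281.5, 191.0], [281.6, 299.0]] at z [0.5377 0.023 ] [[0.5611, 0.0206], [0.5113, 0.0257]]
1150 [281.2  53.6] [[281.5, 33.9], [280.8, 73.1]] at z [0.6114 0.0155] [[0.6176, 0.0147], [0.605, 0.0163]]
69 [278.7 211.3] [[274.8, 206.1], [282.0, 215.8]] at z [0.5448 0.0118] [[0.5225, 0.0159], [0.5634, 0.0083]]
[298.52829238 227.34755512] [298.46281795 228.85963765]
```

View pics/s_sc.png

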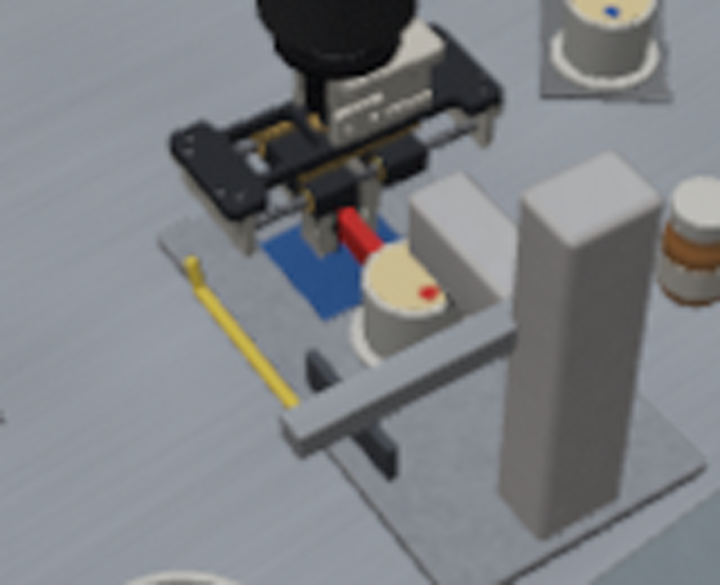

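The mould has slid 81 mm, still flat. The dot is at crop (430,293) beside the head, with the needle just behind it. 20 mm remain.

Emit:
send_rows(moves=[{"slide": [0.04,-0.002,0],"turn": 0,"gripper": 0.05},{"slide": [0.08,-0.004,0],"turn": 0,"gripper": 0.05},{"slide": [0.115,-0.004,0],"turn": 0,"gripper": 0.05},{"slide": [0.134,-0.004,0],"turn": 0,"gripper": 0.05},{"slide": [0.134,-0.004,0],"turn": 0,"gripper": 0.05}])

```text
time_s: 14.95
tcp_pos: [0.5306, 0.0242, 0.0269]
eef_rot: [180.0, 0.1, -5.9]
contact_force: [-3.2, -1.4, 4.1]
gripper_width: 0.0118
gripper_force: 20.0
```

Run:
```python
from h import *
s=get_state();p=s['tcp_pos'];print(p,s['eef_rot'],s['gripper_width'],s['gripper_force'],s['contact_force'])
t=np.radians(-5.9);ex=np.array([np.cos(t),np.sin(t)]);D=p[:2]-[.42997,.03333];print(D@ex,D@[-ex[1],ex[0]])
d=cap('wrist','w_s2');redinfo(d,.068)
c=cap('scene','s_s2');redinfo(c,.068)
cv2.imwrite('pics/s_s2c.png',cv2.resize(c['img'][205:255,260:330,::-1],None,fx=10,fy=10,interpolation=cv2.INTER_CUBIC))
```

```text
[0.53064739 0.02423416 0.02688361] [ 1.79970622e+02  5.24719031e-02 -5.93936675e+00] 0.011790743173085674 19.999989867210388 [-3.2398363  -1.39798656  4.09201769]
0.10107906520764967 0.0013012269812684866
2940 [281.6 244.6] [[281.5, 191.0], [281.7, 299.0]] at z [0.5625 0.0212] [[0.5839, 0.019], [0.5383, 0.0237]]
68 [282.8 215.4] [[279.2, 210.6], [286.0, 219.8]] at z [0.5637 0.0107] [[0.5435, 0.0145], [0.5816, 0.0074]]
```

View pics/s_s2c.png

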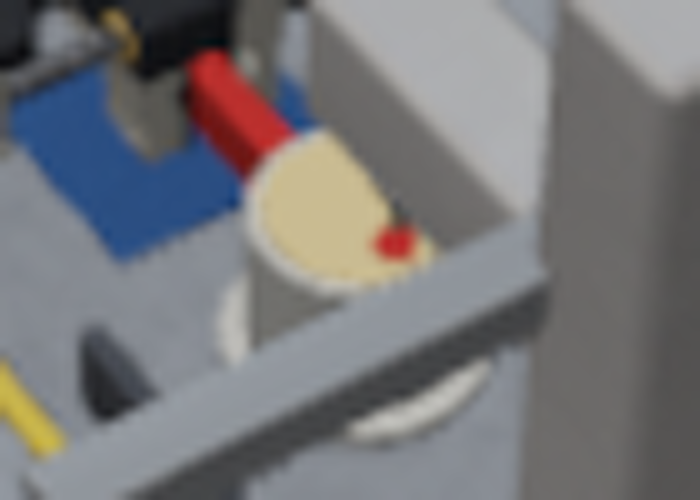

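The needle point shows right above the red dot: needle end at crop (401,225), dot at (397,243). The 6 mm gap and the measured 101 mm slide agree, so I'm releasing.

Emit:
send_rows(newtons=5, moves=[{"slide": [0,0,0],"turn": 0,"gripper": 0.13},{"slide": [0,0,0],"turn": 0,"gripper": 0.2},{"slide": [0,0,0],"turn": 0,"gripper": 0.4},{"slide": [0,0,0],"turn": 0,"gripper": 0.6},{"slide": [0,0,0],"turn": 0,"gripper": 0.6}])

```text
time_s: 15.47
tcp_pos: [0.5309, 0.0247, 0.0269]
eef_rot: [-180.0, -0.0, -5.9]
contact_force: [-0.5, -0.6, -0.8]
gripper_width: 0.0321
gripper_force: 0.0
```

Emit:
send_rows(moves=[{"slide": [0,0,-0.03],"turn": 0,"gripper": 0.6},{"slide": [0,0,-0.13],"turn": 0,"gripper": 0.6},{"slide": [0,0,-0.28],"turn": 0,"gripper": 0.8},{"slide": [0,0,-0.45],"turn": 0,"gripper": 1},{"slide": [0,0,-0.6],"turn": 0,"gripper": 1}])

```text
time_s: 15.88
tcp_pos: [0.5308, 0.0245, 0.1185]
eef_rot: [180.0, -0.0, -5.9]
contact_force: [1.0, 0.2, -1.1]
gripper_width: 0.0652
gripper_force: 0.0
```

Emit:
send_rows(moves=[{"slide": [-0.1,0,-0.2],"turn": 0,"gripper": 1},{"slide": [-0.3,0,-0.4],"turn": 0,"gripper": 1},{"slide": [-0.45,0,-0.6],"turn": 0,"gripper": 1},{"slide": [-0.45,0,-0.87],"turn": 0,"gripper": 1},{"slide": [-0.45,0,-0.87],"turn": 0,"gripper": 1}])

```text
time_s: 16.3
tcp_pos: [0.4661, 0.0322, 0.2559]
eef_rot: [-179.7, -0.7, -5.8]
contact_force: [1.5, 0.7, 1.9]
gripper_width: 0.0874
gripper_force: 0.0
```

Run:
```python
from h import *
s=get_state();p=s['tcp_pos'];print(p,s['eef_rot'],s['gripper_width'],s['contact_force'])
c=cap('scene','s_s3');redinfo(c,.068)
d=cap('wrist','w_s3');redinfo(d,.057)
plan([[.48,.16,.245,8],[.51,.30,.245,23]])
```

```text
[0.466095   0.03219409 0.25586433] [-179.73675432   -0.68082166   -5.8074497 ] 0.08741503925324692 [1.52691128 0.71997088 1.90848352]
92 [281.3 214. ] [[276.1, 207.7], [286.2, 219.7]] at z [0.5571 0.0112] [[0.5297, 0.0147], [0.5817, 0.008]]
717 [284.  104.3] [[284.0, 72.0], [284.0, 137.0]] at z [0.552  0.0219] [[0.5826, 0.0188], [0.5192, 0.0252]]
slide [0.017, -0.859, 0.033] turn -0.154 | to [0.48, 0.16, 0.245, 8.0]
slide [0.328, -0.896, 0.0] turn -0.167 | to [0.51, 0.3, 0.245, 23.0]
```

Emit:
send_rows(moves=[{"slide": [0,-0.2,0],"turn": -0.03,"gripper": 1},{"slide": [0,-0.4,0],"turn": -0.07,"gripper": 1},{"slide": [0,-0.6,0.02],"turn": -0.1,"gripper": 1},{"slide": [0.02,-0.8,0.03],"turn": -0.13,"gripper": 1},{"slide": [0.02,-0.86,0.03],"turn": -0.154,"gripper": 1}])

```text
time_s: 16.82
tcp_pos: [0.4801, 0.1621, 0.2412]
eef_rot: [179.9, 0.1, 8.1]
contact_force: [0.5, 0.1, 1.0]
gripper_width: 0.0874
gripper_force: 0.0
```

Emit:
send_rows(moves=[{"slide": [0.07,-0.2,0],"turn": -0.05,"gripper": 1},{"slide": [0.14,-0.4,0],"turn": -0.1,"gripper": 1},{"slide": [0.21,-0.6,0],"turn": -0.15,"gripper": 1},{"slide": [0.28,-0.8,0],"turn": -0.167,"gripper": 1},{"slide": [0.33,-0.9,0],"turn": -0.167,"gripper": 1}])

```text
time_s: 17.23
tcp_pos: [0.5103, 0.3024, 0.2412]
eef_rot: [180.0, 0.1, 23.1]
contact_force: [0.2, -0.8, 0.1]
gripper_width: 0.0875
gripper_force: 0.0
```

Emit:
send_rows(moves=[{"slide": [0,0,0],"turn": 0,"gripper": 1},{"slide": [0,0,0],"turn": 0,"gripper": 1},{"slide": [0,0,0],"turn": 0,"gripper": 1},{"slide": [0,0,0],"turn": 0,"gripper": 1},{"slide": [0,0,0],"turn": 0,"gripper": 1}])

```text
time_s: 17.65
tcp_pos: [0.5102, 0.2991, 0.243]
eef_rot: [-180.0, 0.0, 22.9]
contact_force: [0.5, -1.0, -0.6]
gripper_width: 0.0877
gripper_force: 0.0
```

```bash
cat >> h.py <<'E'
def yel(d,z=.092):
    for b in blobs(d['img'],'yellow',amin=20)[:3]:
        print(b['n'],b['c'].round(1),np.round(b['ends'],1).tolist(),'at z',onz(d,*b['c'],z)[:2].round(4),[onz(d,*e,z)[:2].round(4).tolist() for e in b['ends']])
E
python3 - <<'E'
from h import *
import pickle
s=get_state();p=s['tcp_pos'];print(p,s['eef_rot'],s['contact_force'])
d=cap('wrist','w_y1');pickle.dump(d,open('wy1.pkl','wb'));yel(d);print(np.array(d['origin']))
cv2.imwrite('pics/w_y1c.png',cv2.resize(d['img'][:240,120:440,::-1],None,fx=2.4,fy=2.4,interpolation=cv2.INTER_CUBIC))
E
```

```text
[0.51019673 0.29905782 0.24304814] [-1.79997837e+02  1.20338212e-05  2.29087729e+01] [ 0.45040849 -1.03158849 -0.5797045 ]
510 [105.3 318.7] [[107.1, 291.0], [103.8, 342.1]] at z [0.3041 0.4247] [[0.3394, 0.4313], [0.2727, 0.4188]]
322 [261.8  90.8] [[238.9, 89.8], [285.0, 91.7]] at z [0.5924 0.353 ] [[0.5853, 0.372], [0.5997, 0.3337]]
208 [462.2 320.8] [[463.0, 293.2], [461.5, 342.2]] at z [0.456  0.0581] [[0.4864, 0.0764], [0.4311, 0.0431]]
[0.58678736 0.33164101 0.40167149]
```

View pics/w_y1c.png

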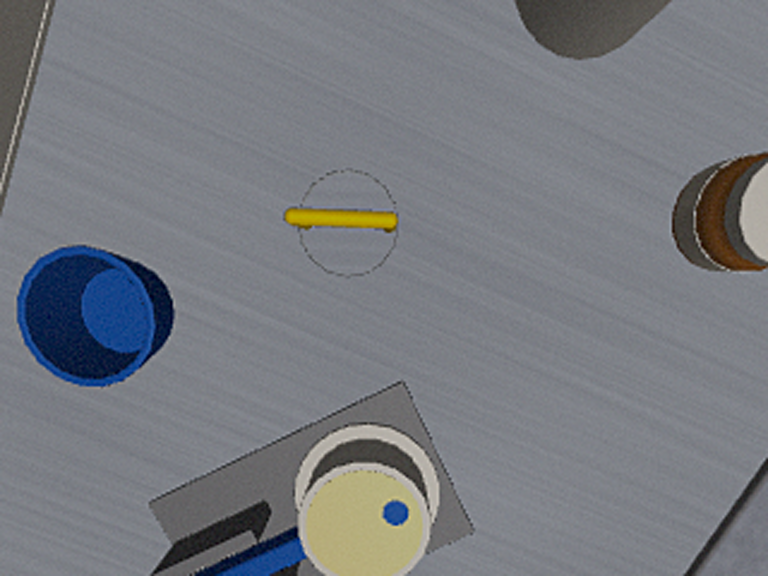

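The bar shows at crop (290–395, 215–221), nearly along the tool's y. The cylinder is below it at (348,222), with the cup, jar and bottle clear. I'll take one nearer view for height and yaw.

Emit:
send_rows(moves=[{"slide": [0,-0.06,0.1],"turn": 0.01,"gripper": 1},{"slide": [0,-0.127,0.25],"turn": 0.027,"gripper": 1},{"slide": [0,-0.127,0.33],"turn": 0.027,"gripper": 1},{"slide": [0,-0.127,0.33],"turn": 0.027,"gripper": 1},{"slide": [0,-0.127,0.33],"turn": 0.027,"gripper": 1}])

```text
time_s: 18.12
tcp_pos: [0.5028, 0.317, 0.1935]
eef_rot: [180.0, 0.0, 20.5]
contact_force: [0.4, -0.1, -0.5]
gripper_width: 0.0874
gripper_force: 0.0
```

Run:
```python
from h import *
import pickle
s=get_state();p=s['tcp_pos'];print(p,s['eef_rot'])
d=cap('wrist','w_y2');e=pickle.load(open('wy1.pkl','rb'))
B=[b for b in blobs(d['img'],'yellow',amin=40) if b['c'][1]<230][0];C=[b for b in blobs(e['img'],'yellow',amin=40) if b['c'][1]<230][0]
so=lambda b:sorted(b['ends'],key=lambda q:q[0])
for a,c in zip(so(B)+[B['c']],so(C)+[C['c']]): print(a.round(1),tri([ray(d,*a),ray(e,*c)]).round(4),onz(d,*a,.092).round(4))
r=cv2.minAreaRect(B['pts'].astype(np.float32));print(r)
top=[(c,B['pts'][B['pts'][:,0]==c][:,1].min(),B['pts'][B['pts'][:,0]==c][:,1].max()) for c in range(int(so(B)[0][0])+2,int(so(B)[1][0])-1,8)];print(top)
q=cap('wrist')['img']
```

```text
[0.5028383  0.31701701 0.19352819] [1.79962623e+02 3.09601060e-02 2.05366292e+01]
[251.   87.8] [0.5853 0.3726 0.0877] [0.5853 0.3723 0.092 ]
[306.   87.6] [0.5999 0.3338 0.089 ] [0.5998 0.334  0.092 ]
[278.3  87.7] [0.5926 0.3533 0.0877] [0.5924 0.3533 0.092 ]
((278.5190124511719, 88.44962310791016), (9.9580078125, 55.04898452758789), 88.85424041748047)
[(252, np.int64(84), np.int64(90)), (260, np.int64(84), np.int64(93)), (268, np.int64(84), np.int64(91)), (276, np.int64(84), np.int64(91)), (284, np.int64(84), np.int64(91)), (292, np.int64(84), np.int64(91)), (300, np.int64(84), np.int64(93))]
```

Emit:
send_rows(moves=[{"slide": [0.15,0,0],"turn": 0,"gripper": 1},{"slide": [0.35,-0.01,0],"turn": 0,"gripper": 1},{"slide": [0.55,-0.017,0.05],"turn": 0,"gripper": 1},{"slide": [0.645,-0.017,0.2],"turn": 0,"gripper": 1},{"slide": [0.645,-0.017,0.3],"turn": 0,"gripper": 1}])

```text
time_s: 18.63
tcp_pos: [0.5956, 0.3548, 0.148]
eef_rot: [-180.0, -0.1, 20.5]
contact_force: [-0.7, -0.1, -0.8]
gripper_width: 0.0873
gripper_force: 0.0
```

Emit:
send_rows(moves=[{"slide": [0,0,0.15],"turn": 0,"gripper": 1},{"slide": [0,0,0.35],"turn": 0,"gripper": 1},{"slide": [0,0,0.55],"turn": 0,"gripper": 1},{"slide": [0,0,0.66],"turn": 0,"gripper": 1},{"slide": [0,0,0.66],"turn": 0,"gripper": 0.85}])

```text
time_s: 19.05
tcp_pos: [0.5912, 0.3522, 0.046]
eef_rot: [179.9, 0.3, 20.5]
contact_force: [-0.2, -0.7, -0.8]
gripper_width: 0.0843
gripper_force: 0.0
```

Emit:
send_rows(newtons=10, moves=[{"slide": [0,0,0],"turn": 0,"gripper": 0.75},{"slide": [0,0,0],"turn": 0,"gripper": 0.65},{"slide": [0,0,0],"turn": 0,"gripper": 0.55},{"slide": [0,0,0],"turn": 0,"gripper": 0.45},{"slide": [0,0,0],"turn": 0,"gripper": 0.4}])

```text
time_s: 19.47
tcp_pos: [0.5931, 0.3544, 0.0509]
eef_rot: [-179.9, -0.1, 20.5]
contact_force: [0.5, 0.1, -0.2]
gripper_width: 0.0535
gripper_force: 0.0
```

Emit:
send_rows(newtons=40, moves=[{"slide": [0,0,0],"turn": 0,"gripper": 0.35},{"slide": [0,0,0],"turn": 0,"gripper": 0.35},{"slide": [0,0,0],"turn": 0,"gripper": 0.35},{"slide": [0,0,0],"turn": 0,"gripper": 0.35},{"slide": [0,0,0],"turn": 0,"gripper": 0.35}])

```text
time_s: 19.88
tcp_pos: [0.5929, 0.354, 0.05]
eef_rot: [180.0, -0.0, 20.5]
contact_force: [-0.4, -1.9, 5.4]
gripper_width: 0.0411
gripper_force: 40.0
```

Run:
```python
from h import *
plan([[.593,.354,.19,20.5],[.51,.25,.24,12],[.48,.11,.24,2],[.48,-.03,.24,-5.9],[.48,-.123,.24,-5.9]],start=[.593,.354,.05,20.5])
```

```text
slide [0.0, 0.0, -0.933] turn -0.0 | to [0.593, 0.354, 0.19, 20.5]
slide [-0.761, 0.456, -0.333] turn 0.094 | to [0.51, 0.25, 0.24, 12.0]
slide [-0.39, 0.871, 0.0] turn 0.111 | to [0.48, 0.11, 0.24, 2.0]
slide [-0.033, 0.933, 0.0] turn 0.088 | to [0.48, -0.03, 0.24, -5.9]
slide [0.064, 0.617, 0.0] turn -0.0 | to [0.48, -0.123, 0.24, -5.9]
```

Emit:
send_rows(newtons=50, moves=[{"slide": [0,0,0],"turn": 0,"gripper": 0.35},{"slide": [0,0,-0.04],"turn": 0,"gripper": 0.35},{"slide": [0,0,-0.12],"turn": 0,"gripper": 0.35},{"slide": [0,0,-0.25],"turn": 0,"gripper": 0.35},{"slide": [0,0,-0.4],"turn": 0,"gripper": 0.35}])

```text
time_s: 20.3
tcp_pos: [0.5914, 0.3531, 0.1086]
eef_rot: [179.9, 0.2, 20.5]
contact_force: [0.5, 0.9, -4.2]
gripper_width: 0.0408
gripper_force: 50.0
```

Emit:
send_rows(moves=[{"slide": [0,0,-0.15],"turn": 0,"gripper": 0.35},{"slide": [0,0,-0.3],"turn": 0,"gripper": 0.35},{"slide": [0,0,-0.45],"turn": 0,"gripper": 0.35},{"slide": [0,0,-0.53],"turn": 0,"gripper": 0.35},{"slide": [0,0,-0.53],"turn": 0,"gripper": 0.35}])

```text
time_s: 20.72
tcp_pos: [0.5938, 0.3549, 0.1926]
eef_rot: [-179.9, -0.3, 20.5]
contact_force: [0.2, 1.0, -3.7]
gripper_width: 0.0405
gripper_force: 50.0
```

Emit:
send_rows(moves=[{"slide": [-0.12,0.08,-0.05],"turn": 0.02,"gripper": 0.35},{"slide": [-0.3,0.18,-0.13],"turn": 0.04,"gripper": 0.35},{"slide": [-0.48,0.28,-0.21],"turn": 0.06,"gripper": 0.35},{"slide": [-0.65,0.38,-0.28],"turn": 0.08,"gripper": 0.35},{"slide": [-0.76,0.455,-0.333],"turn": 0.094,"gripper": 0.35}])

```text
time_s: 21.13
tcp_pos: [0.5074, 0.2479, 0.238]
eef_rot: [180.0, 0.1, 12.0]
contact_force: [0.0, -0.2, -4.9]
gripper_width: 0.0409
gripper_force: 50.0
```

Emit:
send_rows(moves=[{"slide": [-0.1,0.15,0],"turn": 0.02,"gripper": 0.35},{"slide": [-0.2,0.33,0],"turn": 0.04,"gripper": 0.35},{"slide": [-0.28,0.52,0],"turn": 0.07,"gripper": 0.35},{"slide": [-0.34,0.71,0],"turn": 0.09,"gripper": 0.35},{"slide": [-0.39,0.87,0],"turn": 0.111,"gripper": 0.35}])

```text
time_s: 21.55
tcp_pos: [0.4781, 0.1082, 0.2376]
eef_rot: [180.0, 0.1, 2.0]
contact_force: [0.9, -0.2, -3.9]
gripper_width: 0.0407
gripper_force: 50.0
```

Emit:
send_rows(moves=[{"slide": [0,0.19,0],"turn": 0.02,"gripper": 0.35},{"slide": [-0.01,0.38,0],"turn": 0.04,"gripper": 0.35},{"slide": [-0.02,0.57,0],"turn": 0.06,"gripper": 0.35},{"slide": [-0.03,0.76,0],"turn": 0.088,"gripper": 0.35},{"slide": [-0.033,0.933,0],"turn": 0.088,"gripper": 0.35}])

```text
time_s: 21.97
tcp_pos: [0.4786, -0.0314, 0.2375]
eef_rot: [180.0, 0.1, -6.0]
contact_force: [0.7, 0.3, -4.7]
gripper_width: 0.0409
gripper_force: 50.0
```

Emit:
send_rows(moves=[{"slide": [0.02,0.17,0],"turn": 0,"gripper": 0.35},{"slide": [0.04,0.34,0],"turn": 0,"gripper": 0.35},{"slide": [0.06,0.52,0],"turn": 0,"gripper": 0.35},{"slide": [0.064,0.617,0],"turn": 0,"gripper": 0.35},{"slide": [0.064,0.617,0],"turn": 0,"gripper": 0.35}])

```text
time_s: 22.38
tcp_pos: [0.4788, -0.1251, 0.2372]
eef_rot: [180.0, 0.2, -6.0]
contact_force: [0.7, 0.2, -4.6]
gripper_width: 0.0407
gripper_force: 50.0
```

Emit:
send_rows(moves=[{"slide": [0,0,0],"turn": 0,"gripper": 0.35},{"slide": [0,0,0],"turn": 0,"gripper": 0.35},{"slide": [0,0,0],"turn": 0,"gripper": 0.35},{"slide": [0,0,0],"turn": 0,"gripper": 0.35},{"slide": [0,0,0],"turn": 0,"gripper": 0.35}])

```text
time_s: 22.8
tcp_pos: [0.4802, -0.1223, 0.2388]
eef_rot: [-180.0, 0.0, -5.8]
contact_force: [0.1, -0.5, -3.7]
gripper_width: 0.0407
gripper_force: 50.0
```

Run:
```python
from h import *
s=get_state();p=s['tcp_pos'];print(p,s['eef_rot'],s['gripper_width'],s['contact_force'])
d=cap('wrist','w_h');yel(d,.16);yel(d,p[2]+.042)
redinfo(d,.057);print(np.array(d['origin']))
e=cap('scene','s_h');yel(e,.16)
cv2.imwrite('pics/wh2.png',np.hstack([d['img'][:,:,::-1][:300,80:480],cv2.resize(e['img'][150:300,150:350,::-1],(400,300))]))
```

```text
[ 0.48015195 -0.12229282  0.23879163] [-1.79992675e+02  2.70003623e-03 -5.78258636e+00] 0.04067457050033059 [ 0.05122653 -0.50409885 -3.74932477]
837 [279.5  34.4] [[279.5, -0.0], [279.6, 70.0]] at z [ 0.6075 -0.1337] [[0.6268, -0.1356], [0.5863, -0.1315]]
461 [246.4 279.2] [[251.2, 257.8], [241.8, 299.3]] at z [ 0.4324 -0.0884] [[0.451, -0.0948], [0.4141, -0.0821]]
452 [317.  279.2] [[312.6, 257.9], [321.1, 299.2]] at z [ 0.4266 -0.1457] [[0.4461, -0.1435], [0.4075, -0.1479]]
837 [279.5  34.4] [[279.5, -0.0], [279.6, 70.0]] at z [ 0.5848 -0.132 ] [[0.5943, -0.133], [0.5744, -0.1309]]
461 [246.4 279.2] [[251.2, 257.8], [241.8, 299.3]] at z [ 0.4988 -0.1097] [[0.5079, -0.1129], [0.4898, -0.1066]]
452 [317.  279.2] [[312.6, 257.9], [321.1, 299.2]] at z [ 0.4959 -0.1379] [[0.5055, -0.1368], [0.4865, -0.139]]
1180 [136.9 132.6] [[132.7, 100.9], [141.1, 165.1]] at z [0.5528 0.018 ] [[0.5832, 0.0149], [0.5199, 0.0214]]
123 [116.7  46.9] [[114.9, 39.8], [118.3, 53.2]] at z [0.6319 0.0184] [[0.6379, 0.0185], [0.6264, 0.0183]]
[ 0.56285843 -0.13038931  0.39741665]
77 [252.5 234.2] [[240.9, 218.9], [263.9, 249.1]] at z [ 0.6331 -0.1365] [[0.5763, -0.1295], [0.6852, -0.1429]]
34 [223. 162.] [[221.5, 155.3], [225.3, 171.7]] at z [ 0.3723 -0.045 ] [[0.3458, -0.0324], [0.4097, -0.0628]]
```

View pics/wh2.png

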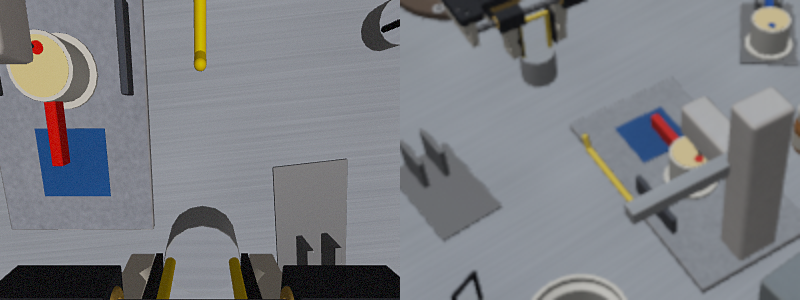

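The wrist view (left) shows the prong tip straight ahead at (200,65), about 1.5 mm left of the middle of the legs (167 and 237). The weight hangs straight in the gripper. The mould stays under the needle, and its dot measures (0.6297, 0.0136) against a needle estimate of (0.6298, 0.0141).

Emit:
send_rows(moves=[{"slide": [0,0,0.1],"turn": 0,"gripper": 0.35},{"slide": [0,-0.007,0.25],"turn": 0,"gripper": 0.35},{"slide": [0.05,-0.007,0.4],"turn": 0,"gripper": 0.35},{"slide": [0.1,-0.007,0.53],"turn": 0,"gripper": 0.35},{"slide": [0.15,-0.007,0.58],"turn": 0,"gripper": 0.35}])

```text
time_s: 23.32
tcp_pos: [0.5014, -0.1239, 0.1493]
eef_rot: [180.0, 0.2, -5.8]
contact_force: [-0.2, -0.3, -4.1]
gripper_width: 0.0407
gripper_force: 50.0
```

Emit:
send_rows(moves=[{"slide": [0.07,0,0],"turn": 0,"gripper": 0.35},{"slide": [0.14,0,0],"turn": 0,"gripper": 0.35},{"slide": [0.22,0,0],"turn": 0,"gripper": 0.35},{"slide": [0.22,0,0],"turn": 0,"gripper": 0.35},{"slide": [0.22,0,0],"turn": 0,"gripper": 0.35}])

```text
time_s: 23.73
tcp_pos: [0.5372, -0.1276, 0.153]
eef_rot: [-180.0, -0.1, -5.8]
contact_force: [-0.3, -0.9, -3.5]
gripper_width: 0.041
gripper_force: 50.0
```

Run:
```python
from h import *
s=get_state();p=s['tcp_pos'];print(p,s['eef_rot'],s['contact_force'])
d=cap('wrist','w_h2');yel(d,.164)
plan([[.6194,-.1358,.152,-5.9]])
e=cap('scene','s_h2');yel(e,.16)
cv2.imwrite('pics/wh3.png',np.hstack([d['img'][:,:,::-1][:300,80:480],cv2.resize(e['img'][150:300,150:350,::-1],(400,300))]))
```

```text
[ 0.53719187 -0.12759772  0.15300838] [-1.79997221e+02 -1.08624276e-01 -5.83709465e+00] [-0.28345777 -0.85341975 -3.48278004]
3456 [279.5  93.7] [[278.9, -0.1], [280.1, 193.0]] at z [ 0.6252 -0.1355] [[0.6598, -0.1389], [0.5819, -0.1313]]
462 [246.3 279.2] [[251.2, 257.8], [241.7, 299.3]] at z [ 0.5388 -0.1096] [[0.5504, -0.1136], [0.5274, -0.1056]]
451 [316.9 279.1] [[312.6, 257.9], [320.9, 299.0]] at z [ 0.5352 -0.1452] [[0.5472, -0.1439], [0.5234, -0.1465]]
slide [0.556, -0.002, 0.005] turn 0.001 | to [0.6194, -0.1358, 0.152, -5.9]
79 [252.  233.5] [[240.5, 218.4], [263.9, 249.1]] at z [ 0.6307 -0.1362] [[0.5745, -0.1293], [0.6852, -0.1428]]
31 [236.8 201.4] [[235.2, 196.6], [239.6, 209.5]] at z [ 0.5212 -0.1029] [[0.5047, -0.0963], [0.5486, -0.1138]]
```

Emit:
send_rows(moves=[{"slide": [0.05,0,0],"turn": 0,"gripper": 0.35},{"slide": [0.12,-0.003,0],"turn": 0,"gripper": 0.35},{"slide": [0.19,-0.004,0],"turn": 0,"gripper": 0.35},{"slide": [0.26,-0.004,0],"turn": 0,"gripper": 0.35},{"slide": [0.3,-0.004,0],"turn": 0,"gripper": 0.35}])

```text
time_s: 24.25
tcp_pos: [0.5822, -0.1316, 0.1518]
eef_rot: [180.0, -0.0, -5.8]
contact_force: [-0.0, -0.3, -4.0]
gripper_width: 0.0409
gripper_force: 50.0
```

Emit:
send_rows(moves=[{"slide": [0.06,0,0],"turn": 0,"gripper": 0.35},{"slide": [0.13,0,0],"turn": 0,"gripper": 0.35},{"slide": [0.2,0,0],"turn": 0,"gripper": 0.35},{"slide": [0.256,0,0],"turn": 0,"gripper": 0.35},{"slide": [0.256,0,0],"turn": 0,"gripper": 0.35}])

```text
time_s: 24.67
tcp_pos: [0.6204, -0.1356, 0.1515]
eef_rot: [180.0, -0.0, -5.8]
contact_force: [0.2, -0.5, -3.5]
gripper_width: 0.0411
gripper_force: 50.0
```

Run:
```python
from h import *
s=get_state();p=s['tcp_pos'];print(p,s['eef_rot'],s['contact_force'],s['gripper_width'])
e=cap('scene','s_h3');yel(e,.16)
cv2.imwrite('pics/s_h3c.png',cv2.resize(e['img'][170:280,200:330,::-1],None,fx=6,fy=5.4,interpolation=cv2.INTER_CUBIC))
```

```text
[ 0.62038847 -0.1355997   0.15149549] [ 1.79982336e+02 -2.28566153e-02 -5.83390945e+00] [ 0.1901335  -0.46926968 -3.53316957] 0.04105798068678145
54 [255.9 238.8] [[246.6, 227.3], [264.0, 249.0]] at z [ 0.6494 -0.1388] [[0.6071, -0.1347], [0.6851, -0.1423]]
20 [255.8 225.2] [[255.4, 220.0], [256.4, 232.0]] at z [ 0.6155 -0.1137] [[0.6011, -0.1044], [0.6333, -0.1253]]
```

View pics/s_h3c.png

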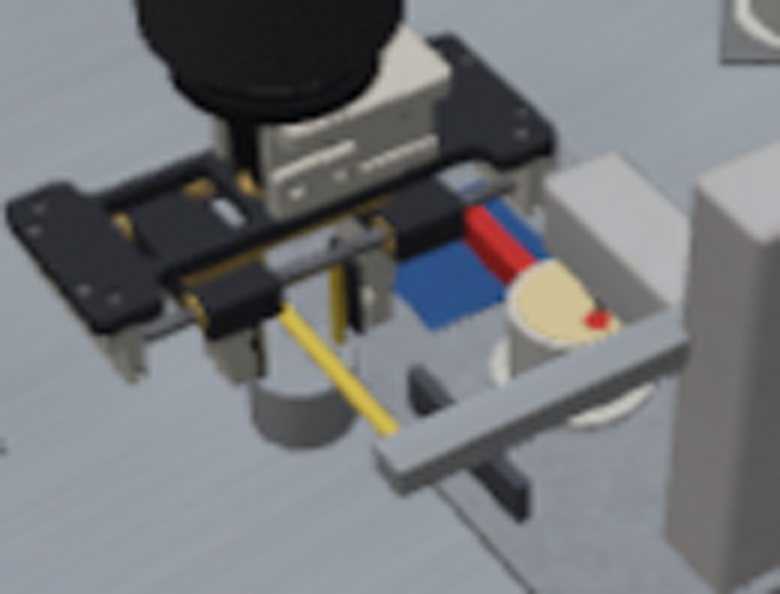

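The prong runs from the arm at crop (390,430) through the handle between the fingers, around (290,310). The cylinder is below it and nothing is touching. Lowering now.

Emit:
send_rows(moves=[{"slide": [0,0,0.04],"turn": 0,"gripper": 0.35},{"slide": [0,0,0.08],"turn": 0,"gripper": 0.35},{"slide": [0,0,0.12],"turn": 0,"gripper": 0.35},{"slide": [0,0,0.15],"turn": 0,"gripper": 0.35},{"slide": [0,0,0.15],"turn": 0,"gripper": 0.35}])

```text
time_s: 25.13
tcp_pos: [0.6174, -0.1353, 0.1278]
eef_rot: [180.0, 0.1, -5.8]
contact_force: [-0.3, -0.6, -4.9]
gripper_width: 0.041
gripper_force: 50.0
```

Emit:
send_rows(moves=[{"slide": [0,0,0.005],"turn": 0,"gripper": 0.35},{"slide": [0,0,0.01],"turn": 0,"gripper": 0.35},{"slide": [0,0,0.015],"turn": 0,"gripper": 0.35},{"slide": [0,0,0.015],"turn": 0,"gripper": 0.35},{"slide": [0,0,0.015],"turn": 0,"gripper": 0.35}])

```text
time_s: 25.55
tcp_pos: [0.6185, -0.1354, 0.1273]
eef_rot: [-180.0, -0.0, -5.8]
contact_force: [0.1, -0.1, -3.8]
gripper_width: 0.0411
gripper_force: 50.0
```

Emit:
send_rows(moves=[{"slide": [0,0,0.005],"turn": 0,"gripper": 0.35},{"slide": [0,0,0.01],"turn": 0,"gripper": 0.35},{"slide": [0,0,0.012],"turn": 0,"gripper": 0.35},{"slide": [0,0,0.012],"turn": 0,"gripper": 0.35},{"slide": [0,0,0.012],"turn": 0,"gripper": 0.35}])

```text
time_s: 25.97
tcp_pos: [0.6184, -0.1354, 0.1253]
eef_rot: [180.0, 0.0, -5.8]
contact_force: [-0.1, -0.0, -2.7]
gripper_width: 0.0405
gripper_force: 50.0
```

Contact is beginning, so I'll lower a little more.

Emit:
send_rows(moves=[{"slide": [0,0,0.003],"turn": 0,"gripper": 0.35},{"slide": [0,0,0.007],"turn": 0,"gripper": 0.35},{"slide": [0,0,0.01],"turn": 0,"gripper": 0.35},{"slide": [0,0,0.01],"turn": 0,"gripper": 0.35},{"slide": [0,0,0.01],"turn": 0,"gripper": 0.35}])

```text
time_s: 26.38
tcp_pos: [0.6187, -0.1355, 0.1244]
eef_rot: [180.0, -0.0, -5.8]
contact_force: [-1.5, 1.2, 2.8]
gripper_width: 0.0412
gripper_force: 50.0
```

The prong now carries the weight. Releasing.

Emit:
send_rows(newtons=10, moves=[{"slide": [0,0,0],"turn": 0,"gripper": 0.46},{"slide": [0,0,0],"turn": 0,"gripper": 0.47},{"slide": [0,0,0],"turn": 0,"gripper": 0.5},{"slide": [0,0,0],"turn": 0,"gripper": 0.6},{"slide": [0,0,0],"turn": 0,"gripper": 0.75}])

```text
time_s: 26.8
tcp_pos: [0.6185, -0.1353, 0.1237]
eef_rot: [-180.0, -0.0, -5.8]
contact_force: [0.3, 0.2, -0.5]
gripper_width: 0.0522
gripper_force: 0.0
```

Emit:
send_rows(moves=[{"slide": [0,0,0],"turn": 0,"gripper": 0.85},{"slide": [0,0,0],"turn": 0,"gripper": 0.85},{"slide": [0,0,0],"turn": 0,"gripper": 0.85},{"slide": [0,0,0],"turn": 0,"gripper": 0.85},{"slide": [0,0,-0.02],"turn": 0,"gripper": 0.85}])

```text
time_s: 27.22
tcp_pos: [0.6181, -0.1354, 0.1263]
eef_rot: [-180.0, 0.1, -5.8]
contact_force: [-0.2, -0.1, 0.1]
gripper_width: 0.074
gripper_force: 0.0
```

Run:
```python
from h import *
s=get_state();print(s['tcp_pos'],s['contact_force'],s['gripper_width'])
e=cap('scene','s_r');yel(e,.16)
```

```text
[ 0.61806343 -0.13535138  0.1263136 ] [-0.24771616 -0.05849415  0.08046301] 0.07400224214092901
54 [256.2 238.9] [[248.8, 229.2], [264.0, 249.0]] at z [ 0.65   -0.1382] [[0.615, -0.1341], [0.6852, -0.1424]]
```

Raise straight up, then back away and check.

Emit:
send_rows(moves=[{"slide": [0,0,-0.05],"turn": 0,"gripper": 0.85},{"slide": [0,0,-0.15],"turn": 0,"gripper": 0.85},{"slide": [0,0,-0.3],"turn": 0,"gripper": 0.85},{"slide": [0,0,-0.5],"turn": 0,"gripper": 0.85},{"slide": [0,0,-0.7],"turn": 0,"gripper": 0.85}])

```text
time_s: 27.68
tcp_pos: [0.618, -0.1355, 0.2332]
eef_rot: [180.0, 0.0, -5.8]
contact_force: [0.8, -0.3, 0.6]
gripper_width: 0.0746
gripper_force: 0.0
```

Emit:
send_rows(moves=[{"slide": [-0.2,0,0],"turn": 0,"gripper": 0.85},{"slide": [-0.4,0,0],"turn": 0,"gripper": 0.85},{"slide": [-0.6,0,0],"turn": 0,"gripper": 0.85},{"slide": [-0.8,0,0],"turn": 0,"gripper": 0.85},{"slide": [-0.8,0,0],"turn": 0,"gripper": 0.85}])

```text
time_s: 28.1
tcp_pos: [0.4946, -0.123, 0.2331]
eef_rot: [-179.9, -0.0, -5.9]
contact_force: [-0.8, 0.1, -0.0]
gripper_width: 0.0743
gripper_force: 0.0
```

Emit:
send_rows(moves=[{"slide": [0,0,0],"turn": 0,"gripper": 0.85},{"slide": [0,0,0],"turn": 0,"gripper": 0.85},{"slide": [0,0,0],"turn": 0,"gripper": 0.85},{"slide": [0,0,0],"turn": 0,"gripper": 0.85},{"slide": [0,0,0],"turn": 0,"gripper": 0.85}])

```text
time_s: 28.52
tcp_pos: [0.4996, -0.1232, 0.2314]
eef_rot: [180.0, 0.0, -5.9]
contact_force: [1.0, -0.4, -0.2]
gripper_width: 0.0745
gripper_force: 0.0
```

Run:
```python
from h import *
s=get_state();print(s['tcp_pos'],s['contact_force'],s['time_s'])
e=cap('scene','s_f');d=cap('wrist','w_f')
yel(e,.167);redinfo(d,.068)
cv2.imwrite('pics/fin.png',np.hstack([cv2.resize(e['img'][150:300,190:340,::-1],(450,450),interpolation=cv2.INTER_CUBIC),cv2.resize(d['img'][0:300,80:313,::-1],(350,450))]))
```

```text
[ 0.49960771 -0.12324179  0.23144133] [ 1.00246081 -0.3691087  -0.24391204] 28.5167
88 [252.5 234. ] [[240.8, 218.9], [264.0, 249.0]] at z [ 0.6377 -0.1395] [[0.5819, -0.133], [0.6898, -0.1456]]
1173 [137.2 152.6] [[133.4, 121.7], [141.3, 185.1]] at z [0.554 0.013] [[0.5829, 0.0097], [0.5217, 0.0166]]
126 [116.7  69.1] [[114.4, 62.2], [118.7, 75.4]] at z [0.6296 0.0138] [[0.6354, 0.0143], [0.6242, 0.0132]]
```

View pics/fin.png

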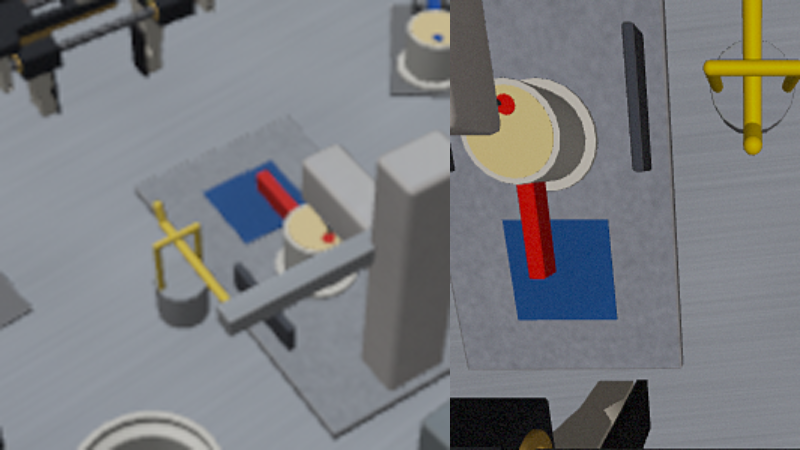

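The weight hangs by its yellow handle on the prong: bar at (180,240) in the scene half, and across the prong at (752,68) in the wrist half. The mould stands with its dot under the needle, measured at (0.6296, 0.0138). The gripper is clear of everything.

```bash
python3 -c "
from plant import order
print(order.close_job())"
```

```text
the job is handed in; nothing more can be done
None
```

The red-dot mould stands upright on the tester bed with its dot within about 1 mm of the needle point by measurement, the yellow-handled weight hangs by its handle on the hook, and the job was handed in at about 28.6 s.

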